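# Lock a clamp stud against the filter carrier on a T-slot rail

### The arm

A 7-joint arm with a two-finger parallel gripper is mounted at the origin on a cart in front of the work surface, level with it; the furniture and walls round the work are solid. World frame = base frame: x ahead of the robot, y to its left, z up, the work surface at z = 0. Lengths are in m, angles in rad, forces in N, time in s.
With the tool pointing down it reaches from about 0.425 to 0.825 m from the base axis. Payload 3.6 kg.
Tool frame: the origin (TCP) lies midway between the tips of the shut fingers; the grasp point (between the pads) lies 19 mm behind it (arm.grip_depth is the distance from the TCP to the grasp point, in m); z points along the fingers, y is the direction in which the jaws open and shut (so a half turn about z gives the same grasp; the last joint's range is limited). The gripper opens to 93 mm and grips with 3 to 60 N. Pads are 15 mm wide; open, the fingers measure 128 mm over their backs; the gripper's body (75 mm by 188 mm) begins 65 mm behind the grasp point.
Start: joints at [-1.141, 0.615, -0.013, 1.423, 0.008, 1.103, -0.04], TCP at [0.286, 0.584, 0.219] pointing down, gripper open.
Joint ranges: [-3.12, 3.12], [-0.3, 2.06], [-1.34, 1.32], [0.26, 2.42], [-1.36, 4.5], [0.01, 1.98], [-2.84, 2.84]. Speed limits (rad/s): [2.79, 2.79, 3.14, 3.14, 3.14, 3.14, 3.14].

### API

Orientations are given as a unit quaternion [x, y, z, w].
In Python, from bench import arm gives the robot as it stands.
- The arm moves only by the shell command python3 -m pendant 'ROWS' [OPENING] [FORCE]. ROWS is JSON, a list of rows, each an object with "dp": the shift along the tool's x, y, z in m, a list of three; "twist": the turn, a rotation vector about the tool's x, y, z in rad, a list of three. A call has 1 to 20 rows; each row shifts and turns the pose as measured when the row begins, along the tool's axes as they then stand; what a row does not reach is not made up. A row lasts 1/8 s, in which the tool goes at most 62.5 mm and 10.7 degrees, less where a joint would pass 70% of its speed; a pose out of reach is approached as far as the arm can. A call with a gripper value outside its range is refused whole. OPENING is the opening, from 0 (shut) to 1 (fully open), set as the call begins (- or left out, the last holds). The fingers move at their own pace and stop on an object; FORCE is the grip in N (left out, the last holds). Time passes only in rows, so rows that do not move let the fingers close. It gives the time, the measured TCP pose, the force and the opening at its end, in the units of the state.
- arm.read_state(): the state, without advancing time (a new reading comes with each control period).
- arm.camera(name): name is "scene" or "top" or "wrist"; returns a dict with "img" (480x640x3 uint8, red, green, blue), "z_map" (480x640 float32, m along the optical axis (not along the pixel's ray), 0 where there is no reading), "camera_matrix" (3x3 intrinsics, pixels), "R" (3x3) and "t" (3): a world point X has camera coordinates R X + t. Camera axes: x right, y down, z forward; pixel columns grow to the right and rows downward; lengths in m; the calibration is good to about 2 mm. A picture is of the moment at which its call begins.
- arm.hand_in(): hands the job in, once; it reports no verdict.
The state is a dict: "time_s": time; "q": joint angles; "dq": joint speeds; "effort": joint torques, N m; "eef_pos": TCP position; "tool_rot": TCP orientation; "ft_force": force on the tool from outside, world axes, zero at the start; "torque": the same for the moment, N m; "grip_width": finger opening in m.
Only numpy, scipy, OpenCV 4.12 (cv2) and the standard library are available. Lean on these libraries where they do the work, as an engineer would, in place of code of your own. Each camera call takes 0.05 s, during which the arm holds its last target.

### The job

Secure the filter carrier on the optical rail: take the red-winged clamp stud out of its grey holder, drop its T-head into the rail's slot within the blue loading zone so that the collar lies flat on the rail, and slide it along the slot until its collar presses lightly against the tip of the carrier's adjusting screw, without shifting the carrier. Then turn the stud a quarter turn clockwise, as far as it goes, so that it locks, and let go of it standing upright with the collar still touching the screw; leave everything else where it is.

Things in the scene. Friction and masses are not known exactly. Their poses are not given: they have to be found in the camera images.
- stud: Loose steel clamp stud with a red wing grip, 0.08 to 0.17 kg. Origin on its upright axis at the collar's underside, z up. Collar 34 mm diameter, z 0 to 14 mm; stem 12 mm diameter to z 30; wing above. A half turn makes no difference. It starts upright in its holder, collar on the holder's top (30 mm above the bench), its x along the bench's y within 0.6 rad, 2 mm of play each way.
- stud_grip (a point): Middle of the stud's red wing, on the axis 44 mm above the collar's underside; axes as the stud's. The wing is 36 mm long (stud x), 14 mm wide (y, pinch it across this), from z 30 to 54 mm of the stud.
- stud_head (a point): Underside of the stud's T-head, on the axis 17 mm below the collar's underside. Head 26 mm long (stud x), 10 mm wide (y), 7 mm thick. The neck between head and collar is 11 mm across and 10 mm high, with two opposite corners square and two round.
- rail: Aluminium T-slot rail fixed to the bench, 300 mm long (its y), 56 mm wide (x), 28 mm high, black end caps. Origin under its middle on the bench; y points along the slot from the blue loading zone to the carrier. Slot at x = 0: 12.5 mm wide, its top edges chamfered to 18.5 mm; lips 8 mm thick; below them a chamber 34 mm wide, 12 mm deep. The stud slides easily along it.
- slot_load (a point): Middle of the blue loading zone (70 mm along the slot), on the slot's centre line at the rail's top. Axes as the rail's. The head enters only with the stud's x along the slot. In the slot the neck lets the stud turn clockwise (seen from above) only, lightly, to a hard stop 90 to 99 degrees on, where the head is caught under the lips; anticlockwise it jams after 8 degrees.
- carrier (a joint): Position of the filter carrier along the rail (m), growing away from the loading zone. It stays where it is set but is only lightly clamped: a push of more than about 12 N along the rail shifts it.
- carrier_front (a point): Front face of the carrier's foot (dark, 44 mm wide, 18 mm above the rail), over the slot's centre line, 9 mm above the rail's top; axes as the rail's. From it a rigid steel screw with a round tip, 9 mm diameter, sticks out towards the loading zone by 6 to 30 mm, different every time and not measured. The filter frame, 65 mm behind, is 64 mm above the rail.
- stud_holder: Grey block 64 x 64 mm, 30 mm high, fixed to the bench, with a pocket for the stud's head (15 mm along its x, 31 mm along its y, 24 mm deep). Origin under its middle.
- filter_glasses: Stack of teal filter glasses, 119 x 135 x 41 mm, a bystander; origin under its middle.
- spectacles: Teal reading glasses, 131 x 132 x 37 mm, a bystander; origin under the middle.
- marker: Black and white marker pen, 135 mm long, 17 mm thick, a bystander; origin under its middle.
- forceps: Steel forceps, 132 x 14 x 9 mm, lying flat, a bystander; origin under the middle.
- oil_dropper: Brown dropper bottle, 33 mm diameter, 102 mm high, a bystander; origin under its middle.
Not all that is in view belongs to the job. Leave any orange look-alike of the stud alone.

How it is judged:
By the outcome, as a careful person would: the job done as asked, in the order asked, and still so for the second after the job is handed in, with the robot touching nothing.
It also fails if it takes over 56 s, if anything falls off the work surface, if the arm or the gripper's body presses on something with over 40 N, if the wrist force passes 120 N, or if a joint passes its speed limit or range.

## Working session

There is one attempt and no reset: what is moved stays moved. The work goes in short steps, Python scripts to look and compute and a shell command to move; the robot and the scene stay as the last step left them, time stands still between calls to the robot, and variables do not carry over. Pictures are saved under pics/ and viewed, and the job is handed in when it is done.

```bash
ls; mkdir -p pics; python3 - <<'E'
from bench import arm
import cv2,numpy as np
s=arm.read_state();print(s)
for n in ("scene","top","wrist"):
    c=arm.camera(n);cv2.imwrite(f"pics/{n}0.png",c["img"][:,:,::-1]);np.savez(f"pics/{n}0.npz",**c)
    print(n,c["camera_matrix"].tolist(),(-c["R"].T@c["t"]).round(3),c["R"].round(3).tolist())
E
```

```text
pics
{'time_s': 0.0, 'q': array([-1.14149649,  0.61591625, -0.01257984,  1.42487184,  0.0081249 ,
        1.10339325, -0.04039104]), 'dq': array([ 1.43710468e-03, -7.38054295e-04, -8.39786694e-05, -1.11545176e-03,
        1.49243172e-03,  1.14028414e-04, -7.06578938e-04]), 'effort': array([-2.46497229e-04, -4.58943129e+01,  2.09043687e-01, -1.65744030e+01,
       -6.10745768e-02,  2.03587348e-02,  2.29655579e-04]), 'eef_pos': array([0.28578985, 0.58293194, 0.21749218]), 'tool_rot': array([ 2.25904451e-01,  9.74148638e-01, -1.24458251e-03, -2.47925816e-04]), 'ft_force': array([-0.1149662 , -0.59281962,  0.88483953]), 'torque': array([-0.04079169,  0.02696064, -0.00223634]), 'grip_width': 0.09296537327061614}
scene [[483.52087730843164, 0.0, 325.01959011329154], [0.0, 483.52087730843164, 242.17240970978943], [0.0, 0.0, 1.0]] [-0.369 -0.809  0.916] [[0.668, -0.744, 0.01], [-0.417, -0.385, -0.823], [0.616, 0.546, -0.568]]
top [[507.94301194336475, 0.0, 317.29214701457977], [0.0, 507.94301194336475, 234.53803819059786], [0.0, 0.0, 1.0]] [ 0.27  -0.014  1.417] [[0.02, -1.0, -0.007], [-0.981, -0.018, -0.191], [0.191, 0.011, -0.982]]
wrist [[370.330917333493, 0.0, 321.94437315485095], [0.0, 370.330917333493, 242.629271654777], [0.0, 0.0, 1.0]] [0.212 0.621 0.382] [[0.441, 0.898, -0.004], [0.858, -0.42, 0.297], [0.265, -0.134, -0.955]]
```

View pics/top0.png

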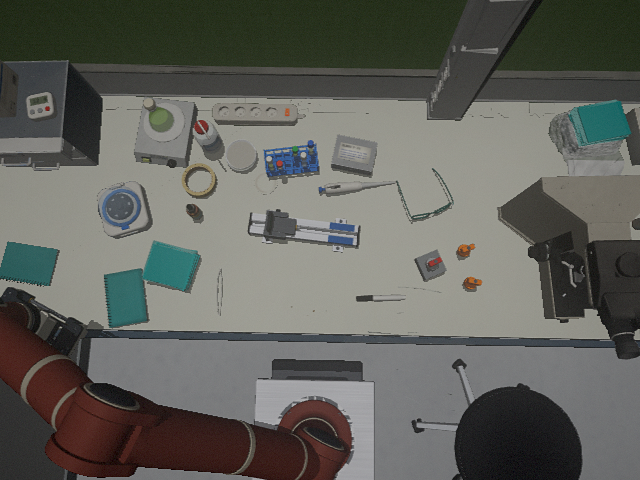

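View pics/scene0.png

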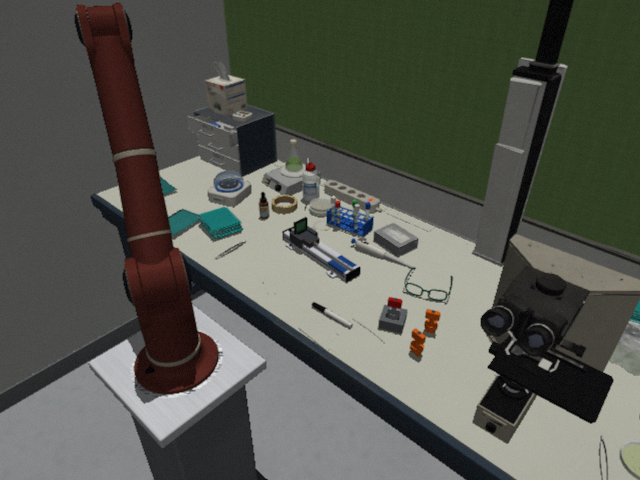

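View pics/wrist0.png

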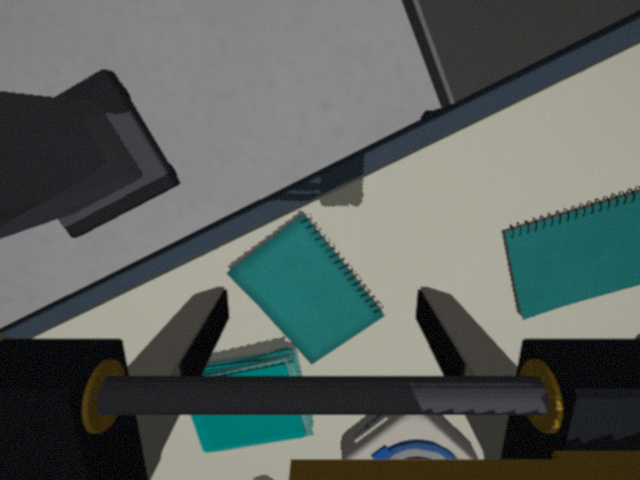

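Candidates in the top view: a red wing on the grey block at (433,263), orange look-alikes at (466,250) and (472,283), and a red bottle cap at (203,127). I choose (433,263) because it is red and sits in the grey holder. The rail is at about (305,228), with the carrier to the left and the blue zone to the right.

```bash
python3 - <<'E'
import cv2,numpy as np
t=cv2.imread("pics/top0.png");s=cv2.imread("pics/scene0.png")
a=cv2.resize(t[200:310,235:495],None,fx=3,fy=3,interpolation=cv2.INTER_CUBIC)
cv2.imwrite("pics/c1.png",a)
b=cv2.resize(s[210:360,270:450],None,fx=4,fy=4,interpolation=cv2.INTER_CUBIC)
cv2.imwrite("pics/c2.png",b)
E
```

```text
(no output)
```

View pics/c1.png

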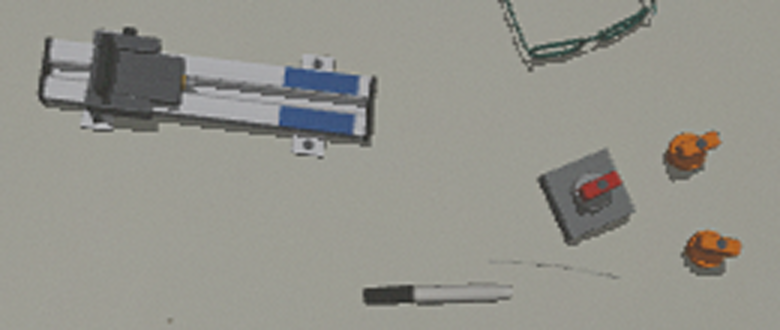

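View pics/c2.png

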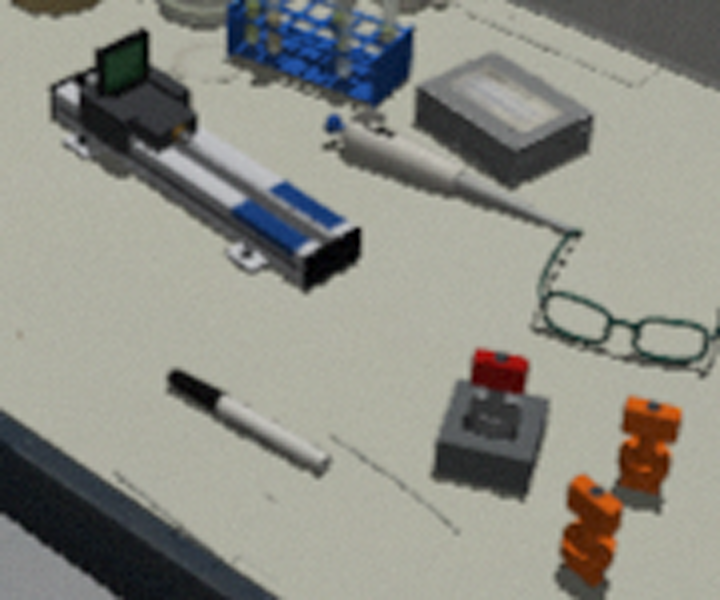

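```bash
cat >h.py <<'E'
import numpy as np,cv2
from scipy.spatial.transform import Rotation as Ro
def ray(c,uv,z):
    uv=np.atleast_2d(uv).astype(float);K=c["camera_matrix"];R=c["R"];C=-R.T@c["t"]
    d=np.c_[uv,np.ones(len(uv))]@np.linalg.inv(K).T@R
    return C+d*((z-C[2])/d[:,2])[:,None]
def proj(c,X):
    X=np.atleast_2d(X);p=(X@c["R"].T+c["t"])@c["camera_matrix"].T
    return p[:,:2]/p[:,2:]
def mask(c,name):
    h=cv2.cvtColor(c["img"],cv2.COLOR_RGB2HSV).astype(int);H,S,V=h[...,0],h[...,1],h[...,2]
    if name=="red": m=((H<6)|(H>173))&(S>150)&(V>70)
    if name=="blue": m=(H>100)&(H<122)&(S>100)&(V>50)
    return m.astype(np.uint8)*255
def comps(m,amin=30):
    n,l,st,ce=cv2.connectedComponentsWithStats(m)
    return [(i,st[i,4],ce[i],cv2.minAreaRect(np.argwhere(l==i)[:,::-1].astype(np.float32))) for i in range(1,n) if st[i,4]>=amin],l
def tool(s,p,ang=None):
    "offset to world p in tool axes; ang = wanted world yaw of tool y axis (mod pi)"
    R=Ro.from_quat(s["tool_rot"]).as_matrix()
    d=R.T@(np.array(p)-s["eef_pos"])
    out=[d.round(4).tolist()]
    if ang is not None:
        x=[np.cos(ang),np.sin(ang),0]; z=np.array([0,0,-1.]);
        best=None
        for sg in(1,-1):
            y=np.array(x)*sg;T=np.c_[np.cross(y,z),y,z]
            r=Ro.from_matrix(R.T@T).as_rotvec()
            if best is None or np.linalg.norm(r)<np.linalg.norm(best): best=r
        out.append(best.round(4).tolist())
    return out
E
python3 - <<'E'
from h import *
c=dict(np.load("pics/top0.npz"));s=dict(np.load("pics/scene0.npz"))
for nm,cc,z in(("red",c,.08),("blue",c,.028),("red",s,.072),("blue",s,.028)):
    L,l=comps(mask(cc,nm),15)
    for i,a,ce,r in L:
        P=ray(cc,ce,z)[0]
        print(nm,a,ce.round(1),P.round(4),[x.round(3).tolist() for x in ray(cc,cv2.boxPoints(r),z)[:,:2]])
E
```

```text
red 38 [203.6 124.3] [0.8393 0.3266 0.08  ] [[0.85, 0.34], [0.857, 0.331], [0.83, 0.313], [0.823, 0.321]]
red 41 [197.4 127.8] [0.8285 0.3432 0.08  ] [[0.839, 0.359], [0.846, 0.348], [0.818, 0.33], [0.811, 0.341]]
red 23 [279.2 163. ] [0.7292 0.1105 0.08  ] [[0.735, 0.117], [0.735, 0.106], [0.724, 0.105], [0.723, 0.116]]
red 19 [438.5 259.4] [ 0.4691 -0.3215  0.08  ] [[0.47, -0.312], [0.476, -0.324], [0.466, -0.329], [0.46, -0.317]]
red 22 [431.7 262.7] [ 0.4599 -0.3033  0.08  ] [[0.463, -0.296], [0.467, -0.307], [0.456, -0.31], [0.452, -0.299]]
red 16 [  4.7 345.1] [0.2241 0.8032 0.08  ] [[0.225, 0.812], [0.233, 0.805], [0.223, 0.793], [0.215, 0.8]]
red 151 [  8.8 358.4] [0.1908 0.7878 0.08  ] [[0.217, 0.827], [0.232, 0.783], [0.175, 0.757], [0.161, 0.801]]
red 48 [ 22.1 359.4] [0.1891 0.7533 0.08  ] [[0.214, 0.779], [0.223, 0.763], [0.173, 0.728], [0.164, 0.743]]
red 90 [ 17.6 374. ] [0.1526 0.7601 0.08  ] [[0.14, 0.786], [0.184, 0.766], [0.169, 0.737], [0.126, 0.756]]
red 375 [ 43.3 392.3] [0.1092 0.6886 0.08  ] [[0.109, 0.749], [0.171, 0.705], [0.115, 0.625], [0.054, 0.669]]
red 
[... 2876 characters left out ...]
-0.142], [-0.087, -0.13]]
blue 16 [214.6 123.6] [0.9974 1.1461 0.028 ] [[0.987, 1.162], [1.007, 1.183], [1.012, 1.124], [0.992, 1.104]]
blue 67 [228.6 187. ] [0.6217 0.5685 0.028 ] [[0.608, 0.639], [0.702, 0.589], [0.647, 0.513], [0.558, 0.563]]
blue 26 [367.5 205.2] [0.8769 0.089  0.028 ] [[0.892, 0.108], [0.899, 0.099], [0.865, 0.073], [0.857, 0.081]]
blue 596 [349.9 222.4] [0.7424 0.0615 0.028 ] [[0.679, 0.128], [0.796, 0.201], [0.824, 0.018], [0.71, -0.041]]
blue 67 [346.2 260.9] [ 0.5643 -0.0709  0.028 ] [[0.559, -0.04], [0.576, -0.034], [0.569, -0.103], [0.553, -0.108]]
blue 111 [336.8 266. ] [ 0.5251 -0.0664  0.028 ] [[0.515, -0.036], [0.541, -0.027], [0.533, -0.098], [0.508, -0.106]]
```

```bash
python3 - <<'E'
from h import *
from bench import arm
s=arm.read_state();w=dict(np.load("pics/wrist0.npz"))
print(proj(w,s["eef_pos"]),proj(w,s["eef_pos"]-[0,0,.12]))
print(tool(s,[.5,.2,.217]))
print(tool(s,[.463,-.312,.21],np.radians(27)))
E
```

```text
[[320.89656822 304.96806853]] [[321.84456894 236.34510887]]
[[-0.3609, -0.2498, 0.0013]]
[[-0.553, -0.7258, 0.0092], [-0.0019, 0.0007, 0.6439]]
```

```bash
python3 -m pendant '[{"dp":[-0.048,-0.033,0],"twist":[0,0,0]},{"dp":[-0.048,-0.033,0],"twist":[0,0,0]},{"dp":[-0.048,-0.033,0],"twist":[0,0,0]},{"dp":[-0.048,-0.033,0],"twist":[0,0,0]},{"dp":[-0.048,-0.033,0],"twist":[0,0,0]},{"dp":[-0.048,-0.033,0],"twist":[0,0,0]},{"dp":[-0.048,-0.033,0],"twist":[0,0,0]},{"dp":[-0.048,-0.033,0],"twist":[0,0,0]}]' 1
python3 - <<'E'
from h import *
from bench import arm
s=arm.read_state()
print(tool(s,[.463,-.312,.21],np.radians(27)))
E
```

```text
time_s: 1.15
eef_pos: [0.5184, 0.1714, 0.2145]
tool_rot: [0.22, 0.976, -0.001, -0.002]
ft_force: [0.5, 0.2, -0.4]
grip_width: 0.0932
[[-0.157, -0.4605, 0.0051], [-0.0037, -0.0027, 0.6569]]
```

```bash
python3 -m pendant '[{"dp":[-0.0175,-0.051,0],"twist":[0,0,0]},{"dp":[-0.0175,-0.051,0],"twist":[0,0,0]},{"dp":[-0.0175,-0.051,0],"twist":[0,0,0]},{"dp":[-0.0175,-0.051,0],"twist":[0,0,0]},{"dp":[-0.0175,-0.051,0],"twist":[0,0,0]},{"dp":[-0.0175,-0.051,0],"twist":[0,0,0]},{"dp":[-0.0175,-0.051,0],"twist":[0,0,0]},{"dp":[-0.0175,-0.051,0],"twist":[0,0,0]},{"dp":[-0.0175,-0.051,0],"twist":[0,0,0]},{"dp":[0,0,0],"twist":[0,0,0.164]},{"dp":[0,0,0],"twist":[0,0,0.164]},{"dp":[0,0,0],"twist":[0,0,0.164]},{"dp":[0,0,0],"twist":[0,0,0.164]},{"dp":[0,0,0],"twist":[0,0,0]}]'
python3 - <<'E'
from h import *
from bench import arm
s=arm.read_state()
print(tool(s,[.463,-.312,.21],np.radians(27)))
c=arm.camera("wrist");cv2.imwrite("pics/w1.png",c["img"][:,:,::-1]);np.savez("pics/w1.npz",**c)
E
```

```text
time_s: 2.9
eef_pos: [0.4577, -0.3342, 0.2119]
tool_rot: [0.537, 0.844, -0.003, -0.003]
ft_force: [0.0, -0.2, 0.5]
grip_width: 0.0929
[[0.0179, 0.0142, 0.0018], [-0.0074, -0.0014, -0.0331]]
```

View pics/w1.png

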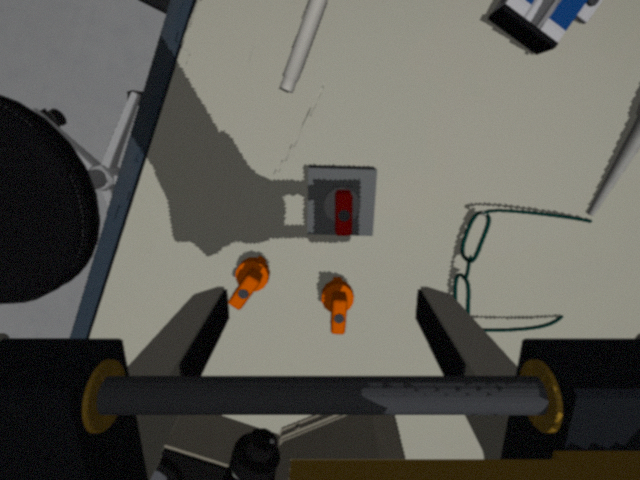

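```bash
python3 - <<'E'
from h import *
c=dict(np.load("pics/w1.npz"))
L,l=comps(mask(c,"red"),80)
for i,a,ce,r in L:
    print(a,ce.round(1),r,ray(c,ce,.08).round(4),ray(c,cv2.boxPoints(r),.084)[:,:2].round(4).tolist())
im=cv2.resize(c["img"][150:340,220:400,::-1],None,fx=3,fy=3,interpolation=cv2.INTER_CUBIC);cv2.imwrite("pics/c3.png",im)
for z in(.0,.03): print([ray(c,p,z)[0,:2].round(3).tolist() for p in((253,272),(337,295))])
E
```

```text
143 [344.  201.8] ((344.0, 202.0), (14.0, 12.0), 90.0) [[ 0.4622 -0.3033  0.08  ]] [[0.4549, -0.2998], [0.4636, -0.2957], [0.4686, -0.3059], [0.4599, -0.31]]
106 [343.5 227.4] ((343.5, 227.5), (13.0, 11.0), 90.0) [[ 0.4713 -0.3227  0.08  ]] [[0.4642, -0.3189], [0.4723, -0.3151], [0.4771, -0.325], [0.469, -0.3288]]
[[0.417, -0.428], [0.512, -0.413]]
[[0.417, -0.414], [0.505, -0.401]]
```

View pics/c3.png

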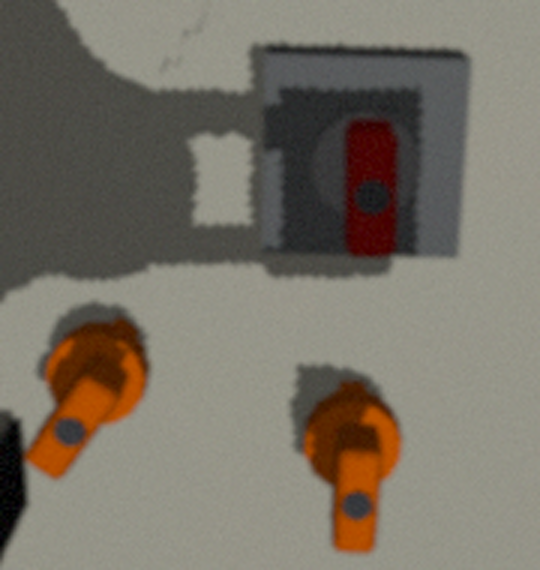

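```bash
python3 - <<'E'
from h import *
from bench import arm
c=dict(np.load("pics/w1.npz"));s=arm.read_state()
P=ray(c,[[344,215.7]],.084)[0];print(P)
a=ray(c,[[344.2,192],[343.6,233]],.084);d=a[0]-a[1];y=np.arctan2(d[1],d[0]);print(np.degrees(y))
m=mask(c,"red");l=m[170:250,320:370];ys,xs=np.nonzero(l);A=ray(c,np.c_[xs+320,ys+170],.084)[:,:2]
ev,v=np.linalg.eigh(np.cov(A.T));print("pca",np.degrees(np.arctan2(v[1,1],v[0,1])),A.mean(0))
h=ray(c,[[220+262/3,150+55/3],[220+468/3,150+57/3],[220+458/3,150+256/3],[220+262/3,150+255/3]],.03);print(h.round(4),h.mean(0))
print(tool(s,[P[0],P[1],.12],y-np.pi/2),tool(s,[P[0],P[1],.055],y-np.pi/2))
E
```

```text
[ 0.46666705 -0.31288199  0.084     ]
115.23975619623741
pca 115.02587041462795 [ 0.46550272 -0.31083852]
[[ 0.4242 -0.2972  0.03  ]
 [ 0.4818 -0.2709  0.03  ]
 [ 0.5083 -0.3288  0.03  ]
 [ 0.4507 -0.3555  0.03  ]] [ 0.46627335 -0.31311889  0.03      ]
[[0.0154, 0.0179, 0.0918], [-0.0074, -0.0013, -0.0015]] [[0.0153, 0.0183, 0.1568], [-0.0074, -0.0013, -0.0015]]
```

```bash
python3 -m pendant '[{"dp":[0.0153,0.018,0.03],"twist":[-0.007,-0.001,0]},{"dp":[0,0,0.03],"twist":[0,0,0]},{"dp":[0,0,0.03],"twist":[0,0,0]},{"dp":[0,0,0],"twist":[0,0,0]}]' 0.5 20
python3 - <<'E'
from h import *
from bench import arm
s=arm.read_state();y=np.radians(115.1)
print(tool(s,[.4667,-.313,.055],y-np.pi/2))
c=arm.camera("wrist");cv2.imwrite("pics/w2.png",c["img"][:,:,::-1]);np.savez("pics/w2.npz",**c)
E
```

```text
time_s: 3.45
eef_pos: [0.4686, -0.3123, 0.1203]
tool_rot: [0.532, 0.847, 0.001, 0.001]
ft_force: [0.3, 0.4, 0.1]
grip_width: 0.0575
[[0.0003, -0.0022, 0.0653], [0.0022, 0.0013, 0.0119]]
```

View pics/w2.png

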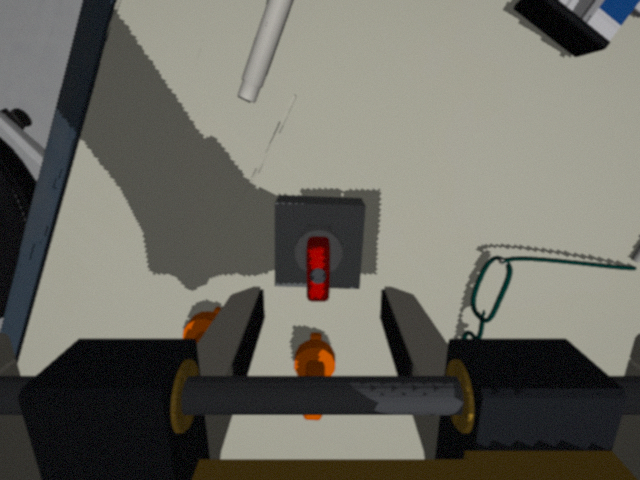

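```bash
python3 -m pendant '[{"dp":[0,-0.002,0.03],"twist":[0.002,0.001,0.012]},{"dp":[0,0,0.025],"twist":[0,0,0]},{"dp":[0,0,0.008],"twist":[0,0,0]},{"dp":[0,0,0],"twist":[0,0,0]}]' 
python3 - <<'E'
from h import *
from bench import arm
s=arm.read_state();y=np.radians(115.1)
print(tool(s,[.4667,-.313,.055],y-np.pi/2))
c=arm.camera("wrist");cv2.imwrite("pics/w3.png",c["img"][:,:,::-1]);np.savez("pics/w3.npz",**c)
E
```

```text
time_s: 4.0
eef_pos: [0.4727, -0.3185, 0.0641]
tool_rot: [0.536, 0.844, -0.0, 0.009]
ft_force: [0.5, -0.6, -0.0]
grip_width: 0.0461
[[0.0077, -0.0032, 0.0089], [0.0094, 0.0152, 0.002]]
```

View pics/w3.png

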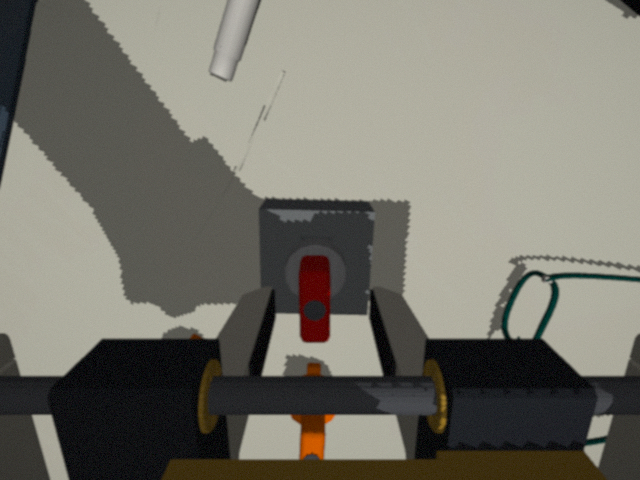

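```bash
python3 -m pendant '[{"dp":[0.0077,-0.003,0.002],"twist":[0.009,0.015,0.002]},{"dp":[0,0,0],"twist":[0,0,0]}]' 
python3 - <<'E'
from h import *
from bench import arm
s=arm.read_state();y=np.radians(115.1)
print(tool(s,[.4667,-.313,.055],y-np.pi/2),s["q"].round(3))
E
```

```text
time_s: 4.3
eef_pos: [0.4676, -0.3133, 0.0641]
tool_rot: [0.536, 0.844, 0.0, 0.002]
ft_force: [-0.1, -0.7, -0.7]
grip_width: 0.0463
[[0.0007, -0.0007, 0.0091], [0.0021, 0.0027, 0.0002]] [ 0.412  0.686  0.22   1.847 -0.238  0.63   1.214]
```

```bash
python3 -m pendant '[{"dp":[0.0007,-0.0007,0.006],"twist":[0.002,0.003,0]},{"dp":[0,0,0.004],"twist":[0,0,0]},{"dp":[0,0,0],"twist":[0,0,0]}]' 
python3 - <<'E'
from h import *
from bench import arm
s=arm.read_state();y=np.radians(115.1)
print(tool(s,[.4667,-.313,.055],y-np.pi/2),s["q"].round(3))
E
```

```text
time_s: 4.68
eef_pos: [0.4669, -0.313, 0.0539]
tool_rot: [0.536, 0.844, 0.0, 0.0]
ft_force: [-0.3, 0.4, -0.3]
grip_width: 0.0466
[[0.0001, -0.0002, -0.0011], [0.0005, 0.0003, 0.0005]] [ 0.416  0.702  0.214  1.853 -0.242  0.612  1.219]
```

Aligned. Next I close the fingers gently, with a firm grip.

```bash
python3 -m pendant '[{"dp":[0,0,0],"twist":[0,0,0]},{"dp":[0,0,0],"twist":[0,0,0]},{"dp":[0,0,0],"twist":[0,0,0]},{"dp":[0,0,0],"twist":[0,0,0]},{"dp":[0,0,0],"twist":[0,0,0]}]' 0 25
python3 -m pendant '[{"dp":[0,0,-0.02],"twist":[0,0,0]},{"dp":[0,0,-0.03],"twist":[0,0,0]},{"dp":[0,0,-0.03],"twist":[0,0,0]},{"dp":[0,0,0],"twist":[0,0,0]}]' 
python3 - <<'E'
from h import *
from bench import arm
s=arm.read_state()
R=Ro.from_quat(s["tool_rot"]).as_matrix();print(R.round(4).tolist(),s["q"].round(3))
c=arm.camera("wrist");cv2.imwrite("pics/w4.png",c["img"][:,:,::-1]);np.savez("pics/w4.npz",**c)
c=arm.camera("scene");cv2.imwrite("pics/s4.png",cv2.resize(c["img"][200:380,280:520,::-1],None,fx=3,fy=3))
E
```

```text
time_s: 5.3
eef_pos: [0.4668, -0.3132, 0.0538]
tool_rot: [0.536, 0.844, 0.0, 0.0]
ft_force: [0.2, 0.1, -0.3]
grip_width: 0.0134
time_s: 5.8
eef_pos: [0.4656, -0.3121, 0.134]
tool_rot: [0.536, 0.844, 0.0, -0.002]
ft_force: [0.5, 0.2, -2.1]
grip_width: 0.0142
[[-0.4245, 0.9054, -0.0035], [0.9054, 0.4246, 0.0025], [0.0038, -0.0021, -1.0]] [ 0.385  0.588  0.26   1.791 -0.201  0.793  1.184]
```

View pics/w4.png

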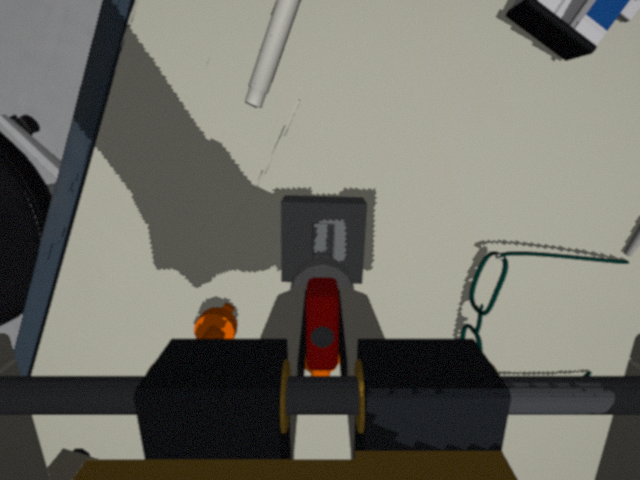

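View pics/s4.png

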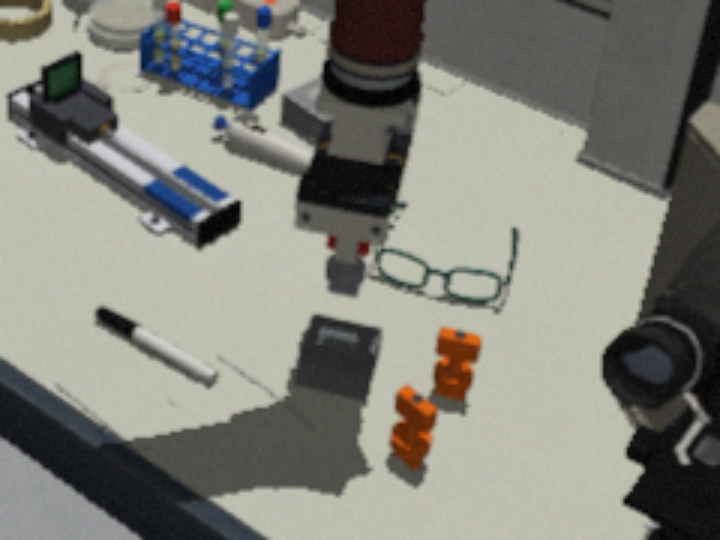

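```bash
python3 -m pendant '[{"dp":[0.0395,0.039,-0.01],"twist":[0,0,0]},{"dp":[0.0395,0.039,-0.01],"twist":[0,0,0]},{"dp":[0.0395,0.039,-0.01],"twist":[0,0,0]},{"dp":[0.0395,0.039,-0.01],"twist":[0,0,0]},{"dp":[0,0,0],"twist":[0,0,0.138]},{"dp":[0,0,0],"twist":[0,0,0.138]},{"dp":[0,0,0],"twist":[0,0,0.138]},{"dp":[0,0,0],"twist":[0,0,0.138]},{"dp":[0,0,0],"twist":[0,0,0]}]' 
python3 - <<'E'
from h import *
from bench import arm
s=arm.read_state()
R=Ro.from_quat(s["tool_rot"]).as_matrix();print(R.round(4).tolist(),s["q"].round(3))
c=arm.camera("wrist");cv2.imwrite("pics/w5.png",c["img"][:,:,::-1]);np.savez("pics/w5.npz",**c)
E
```

```text
time_s: 7.02
eef_pos: [0.5323, -0.0913, 0.1552]
tool_rot: [0.751, 0.66, -0.011, -0.017]
ft_force: [-0.7, 0.5, -2.1]
grip_width: 0.0139
[[0.1294, 0.9908, -0.0392], [0.9916, -0.129, 0.0117], [0.0065, -0.0404, -0.9992]] [-0.153  0.57   0.444  1.798 -0.308  0.884  0.307]
```

View pics/w5.png

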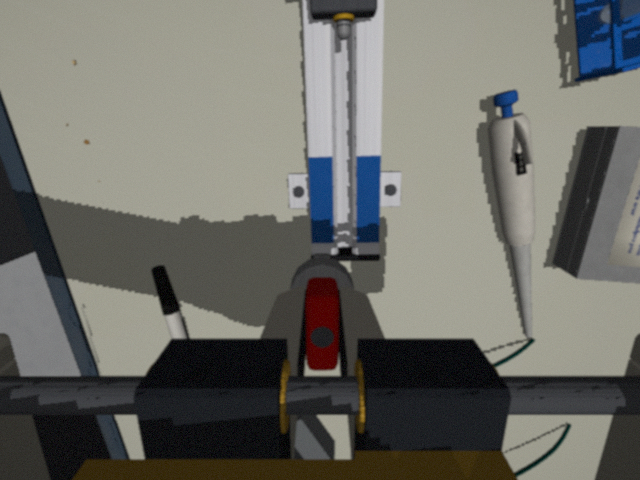

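```bash
python3 - <<'E'
from h import *
from bench import arm
c=dict(np.load("pics/w5.npz"));s=arm.read_state()
m=mask(c,"blue");m[:140]=0;m[260:]=0;m[:,:300]=0;m[:,400:]=0
L,l=comps(m,200);Cs=[]
for i,a,ce,r in L:
    P=ray(c,np.argwhere(l==i)[:,::-1],.028)[:,:2].astype(np.float32)
    b=cv2.minAreaRect(P);print(a,ce,[np.round(q,4) for q in b]);Cs.append(b[0])
print("load",np.mean(Cs,0))
# white top outer edges rows 50..150
g=cv2.cvtColor(c["img"],cv2.COLOR_RGB2GRAY).astype(int)
for r in (70,100,130): print(r,g[r,296:392].tolist())
im=cv2.resize(c["img"][0:150,270:420,::-1],None,fx=4,fy=4,interpolation=cv2.INTER_CUBIC);cv2.imwrite("pics/c5.png",im)
E
```

```text
1917 [320.90662493 199.11058946] [array([ 0.53  , -0.0625]), array([0.0685, 0.0183]), np.float64(84.2543)]
1910 [367.71151832 198.42303665] [array([ 0.5671, -0.0662]), array([0.0682, 0.0179]), np.float64(84.9342)]
load [ 0.5485419  -0.06434731]
70 [159, 159, 160, 160, 150, 126, 95, 91, 114, 151, 179, 185, 185, 184, 187, 186, 183, 181, 183, 187, 189, 188, 190, 188, 189, 189, 189, 187, 190, 190, 190, 193, 192, 192, 179, 162, 152, 151, 153, 168, 175, 178, 180, 179, 178, 174, 175, 170, 172, 174, 171, 160, 130, 99, 91, 93, 111, 119, 114, 125, 148, 176, 184, 186, 188, 190, 188, 187, 186, 183, 191, 192, 190, 189, 192, 192, 191, 188, 190, 193, 193, 195, 193, 194, 192, 189, 181, 170, 161, 159, 163, 161, 157, 160, 160, 158]
100 [160, 159, 161, 161, 158, 153, 126, 95, 83, 103, 147, 173, 180, 183, 184, 189, 183, 180, 185, 184, 185, 190, 186, 189, 191, 191, 190, 186, 190, 189, 192, 196, 194, 195, 188, 175, 156, 148, 152, 161, 173, 179, 181, 181, 181, 176, 174, 175, 177, 177, 170, 159, 134, 103, 86, 97, 110, 122, 124, 134, 155, 174, 182, 187, 189, 190, 189, 188, 187, 185, 190, 191, 194, 189, 193, 194, 190, 193, 192, 192, 194, 192, 193, 196, 191, 186, 171, 163, 160, 159, 160, 161, 161, 161, 160, 158]
130 [159, 163, 161, 159, 160, 161, 154, 126, 100, 82, 102, 146, 170, 183, 182, 184, 185, 184, 186, 185, 183, 186, 188, 187, 189, 187, 189, 189, 188, 188, 190, 192, 193, 192, 189, 175, 164, 154, 149, 153, 166, 178, 181, 185, 182, 179, 174, 170, 175, 168, 157, 132, 113, 93, 87, 94, 112, 121, 130, 136, 161, 179, 181, 185, 189, 187, 189, 190, 185, 192, 193, 189, 191, 192, 188, 190, 193, 191, 192, 193, 193, 193, 195, 193, 189, 175, 164, 161, 160, 160, 159, 161, 158, 161, 161, 161]
```

View pics/c5.png

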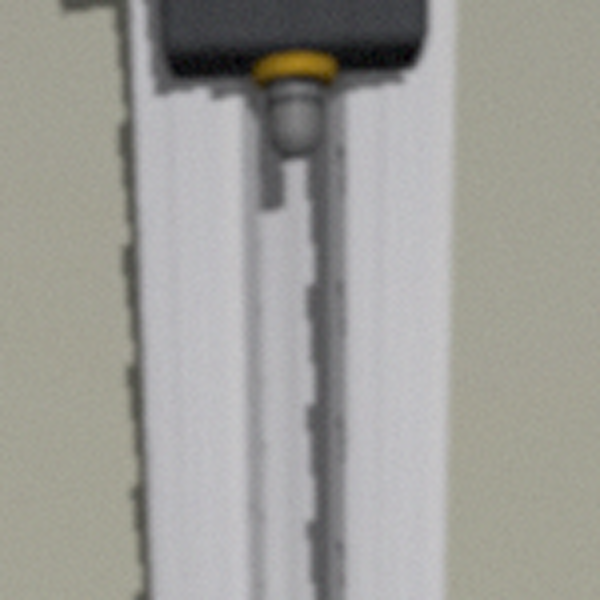

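```bash
python3 - <<'E'
from h import *
from bench import arm
c=dict(np.load("pics/w5.npz"));s=arm.read_state()
a=ray(c,[[330.4,70],[356.1,70],[331,130],[356,130]],.028);print(a.round(4))
m1,m2=(a[0]+a[1])/2,(a[2]+a[3])/2;print(m1,m2)
load=np.array([.5485,-.0643]);
d=m1[:2]-load;print("dir",np.degrees(np.arctan2(d[1],d[0])))
e=ray(c,[[270+135/4,250/4],[270+455/4,40/4],[270+152/4,145],[270+443/4,145]],.028)[:,:2];print("outer",e.round(4), np.degrees(np.arctan2(*(e[0]-e[2])[::-1])),np.degrees(np.arctan2(*(e[1]-e[3])[::-1])))
t=ray(c,[[343.5,39]],.037)[0];print("tip",t)
# stud dot
z=s["eef_pos"][2]-.0238+.054
dot=ray(c,[[321.5,337]],z)[0];R=Ro.from_quat(s["tool_rot"]).as_matrix()
print("dot in tool",R.T@(dot-s["eef_pos"]))
# same in w4
c4=dict(np.load("pics/w4.npz"))
R4=np.array([[-0.4245,.9054,-.0035],[.9054,.4246,.0025],[.0038,-.0021,-1]]);p=np.array([.4656,-.3121,.134])
print(R4.T@(ray(c4,[[321.5,336.5]],.134-.0238+.054)[0]-p))
E
```

```text
[[ 0.5494  0.0316  0.028 ]
 [ 0.5677  0.0291  0.028 ]
 [ 0.5447 -0.0096  0.028 ]
 [ 0.5634 -0.012   0.028 ]]
[0.55856386 0.03035013 0.028     ] [ 0.55405381 -0.01081355  0.028     ]
dir 83.93071825983415
outer [[ 0.531   0.0391]
 [ 0.5905  0.0641]
 [ 0.5259 -0.0182]
 [ 0.5808 -0.0253]] 84.94975214261288 83.86148455630706
tip [0.56068296 0.04836442 0.037     ]
dot in tool [ 0.00123123  0.00016897 -0.03022426]
[ 0.00125857  0.0003203  -0.03019652]
```

```bash
python3 - <<'E'
from h import *
from bench import arm
s=arm.read_state();u=np.array([np.cos(np.radians(84.2)),np.sin(np.radians(84.2))])
p=np.array([.5485,-.0643])-.0012*u
print(tool(s,[*p,.115],np.radians(84.2-90)))
E
```

```text
[[0.0274, 0.0144, 0.0398], [-0.0406, -0.0073, -0.0278]]
```

```bash
python3 -m pendant '[{"dp":[0.0274,0.0144,0.01],"twist":[-0.04,-0.007,-0.028]},{"dp":[0,0,0.015],"twist":[0,0,0]},{"dp":[0,0,0.015],"twist":[0,0,0]},{"dp":[0,0,0],"twist":[0,0,0]}]'
python3 - <<'E'
from h import *
from bench import arm
s=arm.read_state();u=np.array([np.cos(np.radians(84.2)),np.sin(np.radians(84.2))])
p=np.array([.5485,-.0643])-.0012*u
print(tool(s,[*p,.115],np.radians(84.2-90)))
c=arm.camera("wrist");cv2.imwrite("pics/w6.png",c["img"][:,:,::-1]);np.savez("pics/w6.npz",**c,e=s["eef_pos"],q=s["tool_rot"])
E
```

```text
time_s: 7.58
eef_pos: [0.5479, -0.0673, 0.1109]
tool_rot: [0.741, 0.672, -0.002, -0.001]
ft_force: [0.6, -1.1, -2.0]
grip_width: 0.0138
[[0.0018, 0.0003, -0.0041], [-0.0043, 0.0011, 0.0038]]
```

View pics/w6.png

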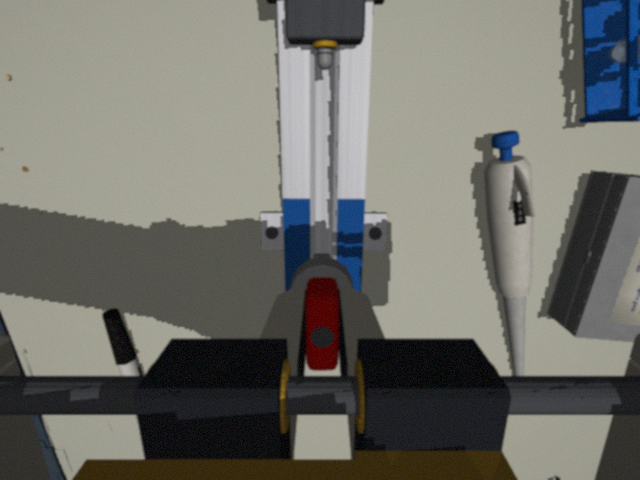

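```bash
python3 - <<'E'
from h import *
c=dict(np.load("pics/w6.npz"));e=c["e"];R=Ro.from_quat(c["q"]).as_matrix()
g=cv2.cvtColor(c["img"],cv2.COLOR_RGB2GRAY).astype(int)
for r in (90,130,170,190): print(r,g[r,300:350].tolist())
def T(uv,z): return (ray(c,uv,z)-e)@R
m=mask(c,"blue");m[:190]=0;m[300:]=0;m[:,:270]=0;m[:,390:]=0
for r in range(205,255,10):
    x=np.nonzero(m[r])[0]; l=x[x<322];q=x[x>325]
    uv=[[l.min()-.5,r],[l.max()+.5,r],[q.min()-.5,r],[q.max()+.5,r]];t=T(uv,.028);print(r,t[:,0].mean().round(4),(t[:,1]*1000).round(2),'mid in',(t[1,1]+t[2,1])*500,'out',(t[0,1]+t[3,1])*500)
x=np.nonzero(m[:,300])[0];print("blue far edge",T([[300,x.min()-.5]],.028))
im=cv2.resize(c["img"][30:180,260:390,::-1],None,fx=4,fy=4,interpolation=cv2.INTER_CUBIC);cv2.imwrite("pics/c6.png",im)
E
```

```text
90 [188, 192, 190, 193, 194, 197, 198, 195, 193, 180, 160, 151, 146, 148, 152, 163, 177, 181, 183, 180, 178, 179, 176, 176, 175, 174, 178, 178, 178, 165, 132, 103, 92, 95, 106, 119, 130, 128, 138, 167, 185, 188, 189, 192, 191, 190, 194, 187, 188, 189]
130 [190, 189, 191, 195, 195, 196, 196, 197, 193, 180, 165, 157, 150, 150, 154, 166, 178, 185, 183, 184, 180, 180, 176, 175, 175, 175, 178, 181, 176, 152, 120, 97, 93, 107, 118, 126, 126, 135, 158, 177, 183, 190, 188, 192, 193, 190, 192, 185, 189, 188]
170 [189, 186, 187, 188, 190, 193, 194, 194, 190, 182, 167, 155, 155, 152, 153, 167, 179, 184, 186, 185, 183, 180, 175, 174, 175, 179, 169, 145, 106, 93, 93, 92, 94, 114, 127, 128, 135, 148, 167, 180, 180, 186, 186, 188, 189, 186, 187, 184, 186, 191]
190 [191, 187, 188, 186, 189, 190, 191, 191, 187, 178, 164, 157, 149, 151, 156, 166, 178, 185, 185, 185, 183, 178, 175, 174, 175, 178, 177, 170, 144, 114, 95, 94, 101, 115, 126, 132, 138, 154, 168, 181, 180, 183, 185, 188, 187, 184, 183, 185, 187, 191]
205 0.0334 [-26.66  -8.32  10.68  28.31] mid in 1.1810713018401289 out 0.8272964338959278
215 0.0265 [-26.2   -8.4   10.76  28.54] mid in 1.1835656922251376 out 1.1692763928512901
225 0.0194 [-27.12  -9.16  10.16  28.77] mid in 0.4961313888320381 out 0.8261732409355973
235 0.0122 [-26.66  -8.55  10.93  28.31] mid in 1.1886796486925535 out 0.8264357851912059
245 0.0049 [-26.19  -8.63  10.31  28.54] mid in 0.8406071690666714 out 1.1771202407421573
blue far edge [[ 0.03789715 -0.01468711  0.08292482]]
```

View pics/c6.png

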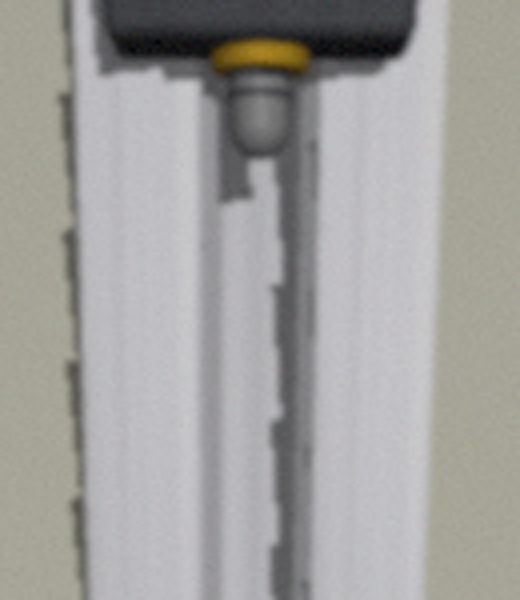

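```bash
python3 - <<'E'
from h import *
c=dict(np.load("pics/w6.npz"));e=c["e"];R=Ro.from_quat(c["q"]).as_matrix()
def T(uv,z): return ((ray(c,uv,z)-e)@R*1000).round(2)
for r,l,q in((90,309.7,338.9),(130,309.9,338.3),(170,310,338.2),(190,309.9,338)):
    t=T([[l,r],[q,r]],.028);print(r,t.mean(0),t[1,1]-t[0,1])
print("tip",T([[260+262/4,30+157/4]],.037), "front top edge", T([[325,30+45/4]],.046))
print("dot",T([[321.5,337]],e[2]-.0238+.054),R.round(4).tolist())
E
```

```text
90 [105.87    1.65   82.785] 18.1
130 [82.14   1.545 82.81 ] 18.15
170 [56.895  1.57  82.84 ] 18.6
190 [43.66  1.48 82.85] 18.84
tip [[116.41   2.3   73.77]] front top edge [[129.38   1.93  64.76]]
dot [[  1.18   0.04 -30.2 ]] [[0.0973, 0.9952, -0.0043], [0.9953, -0.0973, -0.0006], [-0.001, -0.0043, -1.0]]
```

```bash
python3 -m pendant '[{"dp":[0.0017,0.0012,0.01],"twist":[-0.004,0.001,0.001]},{"dp":[0,0,0.01],"twist":[0,0,0]},{"dp":[0,0,0.01],"twist":[0,0,0]},{"dp":[0,0,0],"twist":[0,0,0]}]'
python3 - <<'E'
from h import *
from bench import arm
c0=dict(np.load("pics/w6.npz"));R0=Ro.from_quat(c0["q"]).as_matrix()
s=arm.read_state();p=c0["e"]+R0@[.0017,.0012,0]
print(tool(s,[*p[:2],.075],np.radians(84.3-90)))
E
```

```text
time_s: 8.12
eef_pos: [0.5504, -0.0677, 0.0803]
tool_rot: [0.742, 0.671, 0.001, 0.002]
ft_force: [0.9, 0.6, -1.0]
grip_width: 0.014
[[0.0018, -0.0013, 0.0053], [0.0033, 0.001, -0.0011]]
```

```bash
python3 -m pendant '[{"dp":[0.0018,-0.0013,0.004],"twist":[0.003,0.001,-0.001]},{"dp":[0,0,0],"twist":[0,0,0]}]'
python3 - <<'E'
from h import *
from bench import arm
c0=dict(np.load("pics/w6.npz"));R0=Ro.from_quat(c0["q"]).as_matrix()
s=arm.read_state();p=c0["e"]+R0@[.0017,.0012,0]
print(tool(s,[*p[:2],.075],np.radians(84.3-90)))
c=arm.camera("wrist");cv2.imwrite("pics/w7.png",c["img"][:,:,::-1]);np.savez("pics/w7.npz",**c,e=s["eef_pos"],q=s["tool_rot"])
e=s["eef_pos"];R=Ro.from_quat(s["tool_rot"]).as_matrix()
g=cv2.cvtColor(c["img"],cv2.COLOR_RGB2GRAY).astype(int)
for r in (120,160,200,220): print(r,g[r,300:350].tolist())
E
```

```text
time_s: 8.38
eef_pos: [0.5494, -0.0656, 0.0762]
tool_rot: [0.741, 0.671, 0.0, 0.0]
ft_force: [-0.5, 0.1, -1.2]
grip_width: 0.0136
[[-0.0002, -0.0001, 0.0012], [0.0005, -0.0001, 0.0001]]
120 [193, 193, 195, 187, 170, 157, 147, 149, 147, 148, 161, 172, 178, 180, 181, 178, 180, 178, 175, 175, 170, 171, 171, 173, 175, 169, 144, 104, 91, 86, 88, 96, 104, 120, 126, 128, 130, 145, 166, 182, 186, 186, 185, 190, 191, 191, 187, 188, 183, 184]
160 [192, 190, 195, 187, 177, 162, 152, 148, 149, 151, 155, 164, 177, 179, 180, 180, 181, 183, 176, 172, 169, 167, 172, 175, 175, 169, 142, 104, 90, 93, 91, 97, 116, 128, 125, 126, 130, 150, 170, 181, 183, 187, 185, 187, 187, 187, 183, 183, 184, 185]
200 [188, 189, 190, 186, 177, 168, 154, 150, 148, 154, 152, 166, 177, 181, 184, 183, 181, 179, 177, 171, 172, 168, 172, 175, 176, 168, 142, 107, 91, 90, 95, 105, 118, 126, 127, 132, 146, 163, 176, 175, 177, 181, 186, 183, 181, 184, 186, 181, 183, 183]
220 [58, 61, 59, 62, 87, 122, 144, 149, 148, 148, 154, 165, 177, 183, 184, 180, 182, 180, 176, 174, 171, 172, 174, 176, 164, 138, 106, 88, 92, 86, 95, 113, 124, 127, 130, 125, 106, 82, 70, 62, 55, 63, 62, 60, 61, 62, 60, 62, 61, 61]
```

View pics/w7.png

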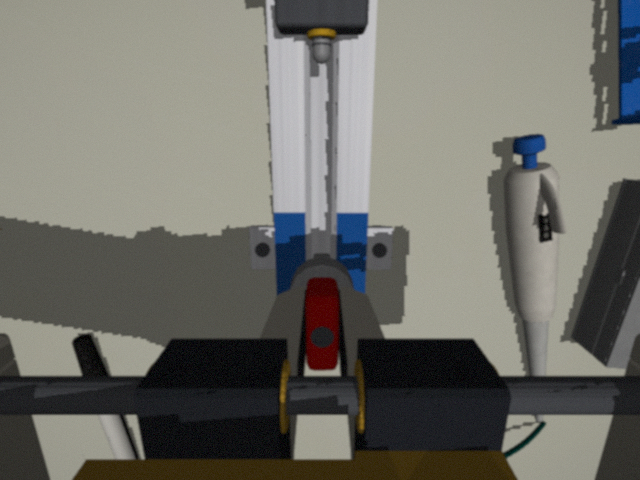

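```bash
python3 - <<'E'
from h import *
c=dict(np.load("pics/w7.npz"));e=c["e"];R=Ro.from_quat(c["q"]).as_matrix()
def T(uv,z): return ((ray(c,uv,z)-e)@R*1000).round(2)
for r,l,q in((120,303.9,337.5),(160,304.4,337.3),(200,304.9,336.5),(220,304.6,336.3)):
    t=T([[l,r],[q,r]],.028);print(r,t.mean(0),t[1,1]-t[0,1])
x=cv2.imread("pics/w7.png")
m=mask(c,"blue");y=np.nonzero(m[200:300,300-10])[0];print(T([[290,200+y.min()-.5]],.028))
print("tip",T([[321,61]],.037),"dot",T([[321.5,337]],e[2]-.0238+.054),R.round(4).tolist())
E
```

```text
120 [87.62  -0.475 48.245] 18.33
160 [66.24  -0.43  48.245] 18.52
200 [43.47  -0.565 48.235] 18.369999999999997
220 [31.515 -0.735 48.235] 18.73
[[ 36.06 -18.6   48.23]]
tip [[115.48  -0.23  39.25]] dot [[ 1.18e+00  3.00e-02 -3.02e+01]] [[0.0993, 0.9951, 0.0005], [0.9951, -0.0993, 0.0], [0.0001, 0.0005, -1.0]]
```

```bash
python3 -m pendant '[{"dp":[0,-0.0006,0.004],"twist":[0,0,0]},{"dp":[0,0,0.004],"twist":[0,0,0]},{"dp":[0,0,0.003],"twist":[0,0,0]},{"dp":[0,0,0],"twist":[0,0,0]}]'
python3 - <<'E'
from h import *
from bench import arm
c0=dict(np.load("pics/w7.npz"));R0=Ro.from_quat(c0["q"]).as_matrix()
s=arm.read_state();p=c0["e"]+R0@[0,-.0006,0]
print(s["ft_force"],tool(s,[*p[:2],.052],np.radians(84.3-90)))
E
```

```text
time_s: 8.93
eef_pos: [0.5495, -0.0659, 0.0652]
tool_rot: [0.741, 0.671, 0.001, 0.001]
ft_force: [-0.9, 0.3, -1.5]
grip_width: 0.0138
[-0.86880524  0.29065685 -1.53946676] [[0.0003, -0.0007, 0.0132], [0.0025, 0.0002, -0.0001]]
```

```bash
python3 -m pendant '[{"dp":[0,-0.0005,0.004],"twist":[0.002,0,0]},{"dp":[0,0,0.004],"twist":[0,0,0]},{"dp":[0,0,0.002],"twist":[0,0,0]},{"dp":[0,0,0],"twist":[0,0,0]}]'
python3 - <<'E'
from h import *
from bench import arm
c0=dict(np.load("pics/w7.npz"));R0=Ro.from_quat(c0["q"]).as_matrix()
s=arm.read_state();p=c0["e"]+R0@[0,-.0006,0]
print(s["ft_force"],tool(s,[*p[:2],.052],np.radians(84.3-90)))
E
```

```text
time_s: 9.43
eef_pos: [0.549, -0.0659, 0.0544]
tool_rot: [0.741, 0.671, -0.0, 0.0]
ft_force: [0.6, -0.2, -1.6]
grip_width: 0.014
[ 0.60867921 -0.22678447 -1.55232828] [[0.0003, -0.0002, 0.0024], [0.0003, 0.0003, -0.0001]]
```

```bash
python3 -m pendant '[{"dp":[0,0,0.0025],"twist":[0,0,0]},{"dp":[0,0,0],"twist":[0,0,0]}]'
python3 -m pendant '[{"dp":[0,0,0.001],"twist":[0,0,0]},{"dp":[0,0,0],"twist":[0,0,0]}]'
python3 - <<'E'
from h import *
from bench import arm
s=arm.read_state()
print(s["ft_force"],tool(s,[*s["eef_pos"][:2],.052],np.radians(84.3-90)),s["eef_pos"])
c=arm.camera("wrist");cv2.imwrite("pics/w8.png",c["img"][:,:,::-1]);np.savez("pics/w8.npz",**c,e=s["eef_pos"],q=s["tool_rot"])
c=arm.camera("scene");cv2.imwrite("pics/s8.png",cv2.resize(c["img"][200:300,270:430,::-1],None,fx=4.5,fy=4.5,interpolation=cv2.INTER_CUBIC))
E
```

```text
time_s: 9.68
eef_pos: [0.5493, -0.0659, 0.0519]
tool_rot: [0.741, 0.671, 0.0, 0.0]
ft_force: [-0.0, 0.3, -1.2]
grip_width: 0.0138
time_s: 9.93
eef_pos: [0.5494, -0.066, 0.0519]
tool_rot: [0.741, 0.671, 0.001, 0.001]
ft_force: [0.4, -0.8, -2.9]
grip_width: 0.0142
[ 0.44284539 -0.76808928 -2.85839904] [[0.0, 0.0, -0.0001], [0.0015, -0.0002, -0.0003]] [ 0.54943164 -0.06598705  0.05187659]
```

View pics/s8.png

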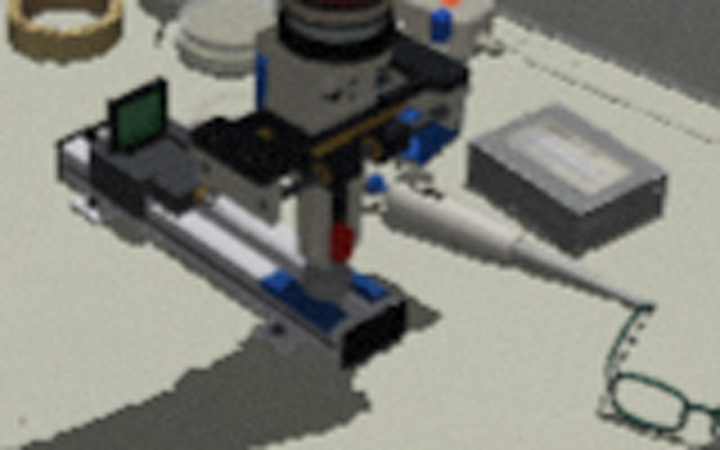

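View pics/w8.png

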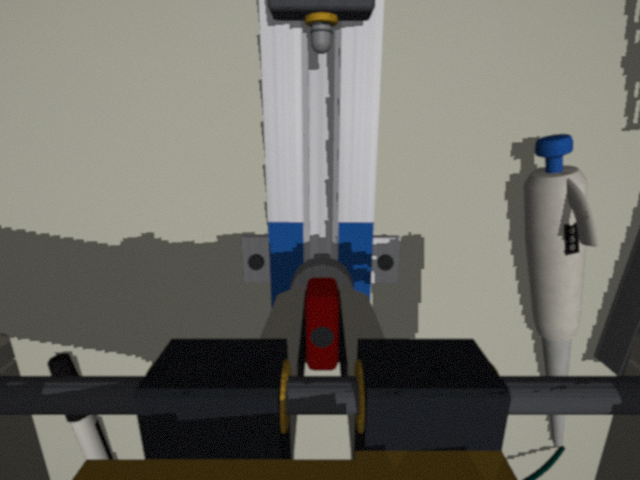

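```bash
python3 - <<'E'
from h import *
c=dict(np.load("pics/w8.npz"));e=c["e"];R=Ro.from_quat(c["q"]).as_matrix()
def T(uv,z): return ((ray(c,uv,z)-e)@R*1000).round(2)
print("tip",T([[321,53]],.037),T([[321,53]],.038),"front",T([[321,19]],.046),R.round(4).tolist())
cv2.imwrite("pics/c8.png",cv2.resize(c["img"][0:120,250:400,::-1],None,fx=5,fy=5,interpolation=cv2.INTER_CUBIC))
E
```

```text
tip [[114.91  -0.18  14.89]] [[114.74  -0.18  13.89]] front [[125.83  -0.13   5.9 ]] [[0.0996, 0.995, 0.0015], [0.995, -0.0996, 0.0], [0.0002, 0.0015, -1.0]]
```

View pics/c8.png

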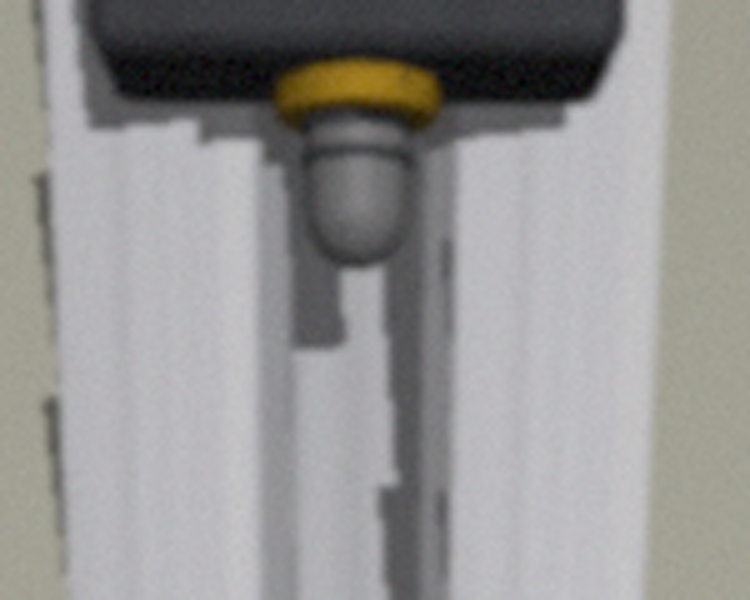

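```bash
python3 -m pendant '[{"dp":[0.012,0,0],"twist":[0.001,0,0]},{"dp":[0.012,0,0],"twist":[0,0,0]},{"dp":[0.012,0,0],"twist":[0,0,0]},{"dp":[0,0,0],"twist":[0,0,0]}]'
python3 - <<'E'
from h import *
from bench import arm
s=arm.read_state();u=np.array([np.cos(np.radians(84.3)),np.sin(np.radians(84.3))])
p=np.array([.5494,-.0660])
print(s["ft_force"].round(2),tool(s,[*(p+u*.0967),.0519],np.radians(84.3-90)),(s["eef_pos"][:2]-p)@u)
E
```

```text
time_s: 10.52
eef_pos: [0.5535, -0.0275, 0.0518]
tool_rot: [0.741, 0.671, 0.0, 0.0]
ft_force: [-0.3, 0.6, 0.2]
grip_width: 0.0142
[-0.25  0.57  0.22] [[0.058, -0.0002, -0.0001], [0.0008, 0.0003, 0.0003]] 0.03867868233544104
```

```bash
python3 -m pendant '[{"dp":[0.012,0,0],"twist":[0,0,0]},{"dp":[0.012,0,0],"twist":[0,0,0]},{"dp":[0.012,0,0],"twist":[0,0,0]},{"dp":[0.006,0,0],"twist":[0,0,0]},{"dp":[0.003,0,0],"twist":[0,0,0]},{"dp":[0,0,0],"twist":[0,0,0]}]'
python3 - <<'E'
from h import *
from bench import arm
s=arm.read_state();u=np.array([np.cos(np.radians(84.3)),np.sin(np.radians(84.3))])
p=np.array([.5494,-.0660])
print(s["ft_force"].round(2),tool(s,[*(p+u*.0967),.0519],np.radians(84.3-90)),(s["eef_pos"][:2]-p)@u)
c=arm.camera("wrist");cv2.imwrite("pics/w9.png",c["img"][:,:,::-1]);np.savez("pics/w9.npz",**c,e=s["eef_pos"],q=s["tool_rot"])
c=arm.camera("scene");cv2.imwrite("pics/s9.png",cv2.resize(c["img"][200:300,270:430,::-1],None,fx=4.5,fy=4.5,interpolation=cv2.INTER_CUBIC))
E
```

```text
time_s: 11.28
eef_pos: [0.5584, 0.0204, 0.0518]
tool_rot: [0.741, 0.671, 0.0, 0.001]
ft_force: [-0.3, -0.7, 0.4]
grip_width: 0.014
[-0.33 -0.68  0.39] [[0.0099, -0.0004, -0.0001], [0.0013, 0.0008, 0.0005]] 0.08683934759599475
```

View pics/w9.png

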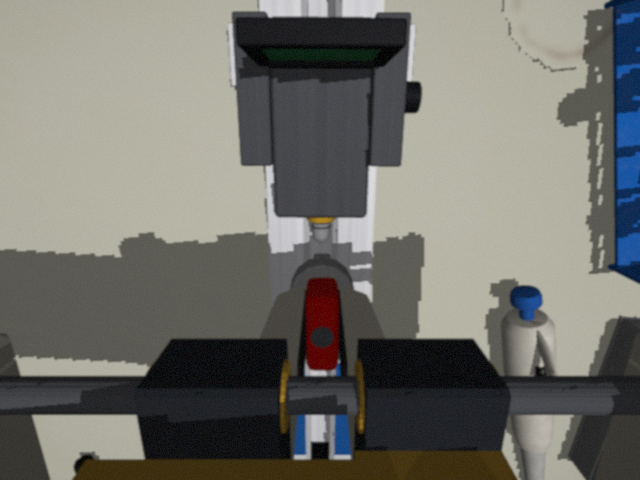

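View pics/s9.png

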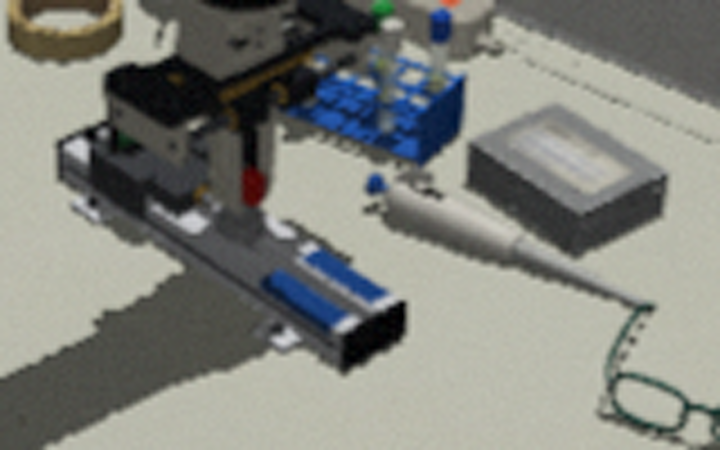

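```bash
python3 - <<'E'
from h import *
c=dict(np.load("pics/w9.npz"));e=c["e"];R=Ro.from_quat(c["q"]).as_matrix()
def T(uv,z): return ((ray(c,uv,z)-e)@R*1000).round(2)
print("tip",T([[321,240]],.037),"front",T([[321,217]],.046),"collar",T([[321,257]],.042))
cv2.imwrite("pics/c9.png",cv2.resize(c["img"][200:300,250:400,::-1],None,fx=5,fy=5,interpolation=cv2.INTER_CUBIC))
E
```

```text
tip [[29.4  -0.31 14.75]] front [[43.49 -0.25  5.74]] collar [[22.05 -0.3   9.76]]
```

View pics/c9.png

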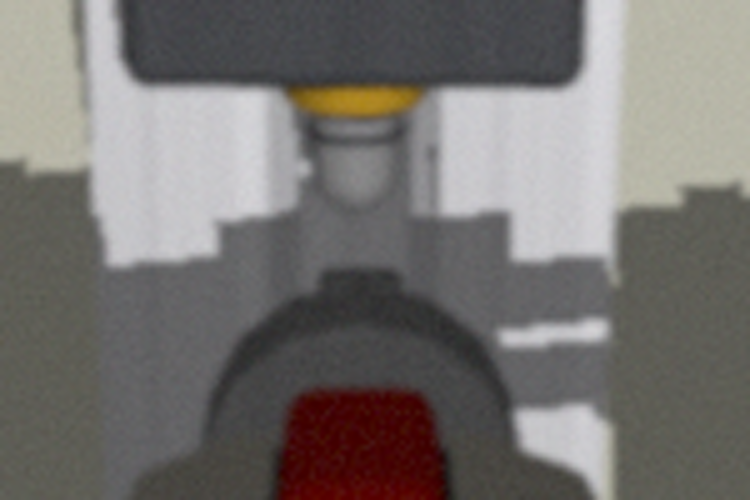

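```bash
python3 -m pendant '[{"dp":[0.004,-0.0002,0],"twist":[0.001,0,0]},{"dp":[0.003,0,0],"twist":[0,0,0]},{"dp":[0,0,0],"twist":[0,0,0]}]'
python3 -m pendant '[{"dp":[0.001,0,0],"twist":[0,0,0]},{"dp":[0,0,0],"twist":[0,0,0]}]'
python3 - <<'E'
from h import *
from bench import arm
s=arm.read_state();u=np.array([np.cos(np.radians(84.3)),np.sin(np.radians(84.3))])
p=np.array([.5494,-.0660])
print(s["ft_force"].round(2),tool(s,[*(p+u*.0967),.0519],np.radians(84.3-90)),(s["eef_pos"][:2]-p)@u)
c=arm.camera("wrist");np.savez("pics/w10.npz",**c,e=s["eef_pos"],q=s["tool_rot"])
cv2.imwrite("pics/c10.png",cv2.resize(c["img"][200:300,250:400,::-1],None,fx=5,fy=5,interpolation=cv2.INTER_CUBIC))
E
```

```text
time_s: 11.75
eef_pos: [0.559, 0.0269, 0.0518]
tool_rot: [0.742, 0.671, -0.0, 0.001]
ft_force: [0.5, -0.8, 0.1]
grip_width: 0.0139
time_s: 12.0
eef_pos: [0.5591, 0.0277, 0.0518]
tool_rot: [0.742, 0.671, -0.0, 0.001]
ft_force: [-0.3, -1.4, 0.0]
grip_width: 0.0141
[-0.26 -1.38  0.  ] [[0.0025, -0.0004, -0.0001], [0.0005, 0.0011, -0.0015]] 0.09421533036990824
```

View pics/c10.png

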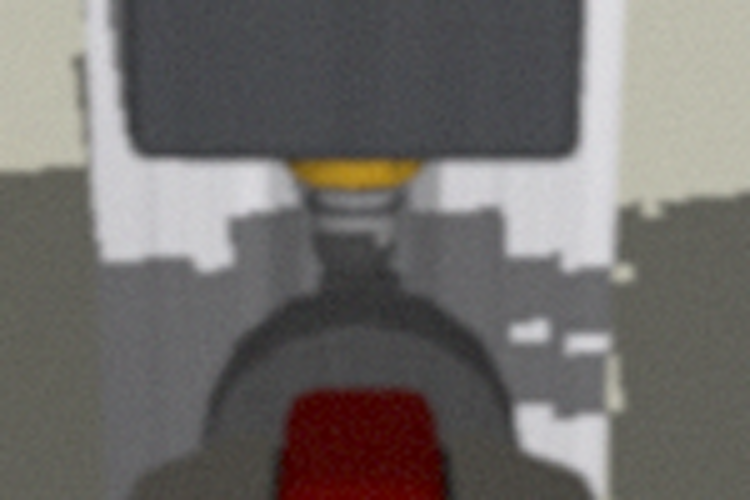

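```bash
for i in 1 ; do python3 -m pendant '[{"dp":[0.0006,-0.0002,0],"twist":[0,0.001,-0.0015]},{"dp":[0,0,0],"twist":[0,0,0]}]'
python3 -m pendant '[{"dp":[0.0006,0,0],"twist":[0,0,0]},{"dp":[0,0,0],"twist":[0,0,0]}]'
python3 -m pendant '[{"dp":[0.0006,0,0],"twist":[0,0,0]},{"dp":[0,0,0],"twist":[0,0,0]}]' ;done
```

```text
time_s: 12.3
eef_pos: [0.5591, 0.0282, 0.0518]
tool_rot: [0.741, 0.671, 0.0, 0.0]
ft_force: [-0.5, -0.4, 0.7]
grip_width: 0.0137
time_s: 12.55
eef_pos: [0.5591, 0.0287, 0.0518]
tool_rot: [0.741, 0.671, 0.0, 0.0]
ft_force: [0.3, -0.7, 0.5]
grip_width: 0.0137
time_s: 12.8
eef_pos: [0.5591, 0.0293, 0.0518]
tool_rot: [0.742, 0.671, 0.0, 0.0]
ft_force: [-0.2, -1.6, -0.8]
grip_width: 0.0138
```

```bash
python3 -m pendant '[{"dp":[0.0006,0,0],"twist":[0,0,0]}]'
python3 -m pendant '[{"dp":[0.0006,0,0],"twist":[0,0,0]}]'
python3 - <<'E'
from h import *
from bench import arm
s=arm.read_state();u=np.array([np.cos(np.radians(84.3)),np.sin(np.radians(84.3))])
p=np.array([.5494,-.0660])
print(s["ft_force"].round(2),s["torque"].round(3),tool(s,[*(p+u*.0967),.0519],np.radians(84.3-90)))
c=arm.camera("wrist");np.savez("pics/w11.npz",**c,e=s["eef_pos"],q=s["tool_rot"])
cv2.imwrite("pics/c11.png",cv2.resize(c["img"][200:300,250:400,::-1],None,fx=5,fy=5,interpolation=cv2.INTER_CUBIC))
E
```

```text
time_s: 12.92
eef_pos: [0.5592, 0.0298, 0.0518]
tool_rot: [0.742, 0.671, 0.0, 0.0]
ft_force: [0.8, -1.1, 0.1]
grip_width: 0.0137
time_s: 13.05
eef_pos: [0.5592, 0.0303, 0.0518]
tool_rot: [0.742, 0.671, -0.0, 0.0]
ft_force: [0.2, -0.6, -0.1]
grip_width: 0.0137
[ 0.18 -0.59 -0.11] [-0.364  0.07  -0.039] [[-0.0001, -0.0002, -0.0001], [0.0006, 0.0006, -0.0005]]
```

View pics/c11.png

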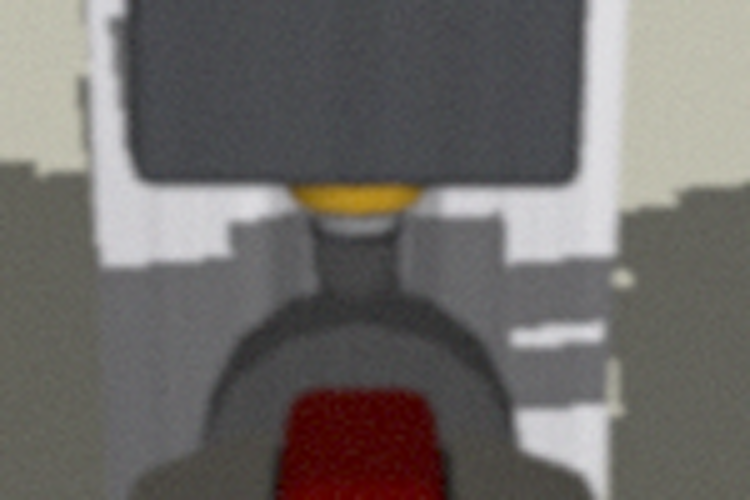

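```bash
python3 - <<'E'
from h import *
for n in("w9","w11"):
    c=dict(np.load(f"pics/{n}.npz"));e=c["e"];R=Ro.from_quat(c["q"]).as_matrix()
    for X in([.0182,0,.0148],[.0182,0,.0098],[.0182,0,.0238]): 
        p=proj(c,e+R@np.array(X))[0];print(n,p.round(1),((p-[250,200])*5).round(0))
E
```

```text
w9 [321.6 260.8] [358. 304.]
w9 [321.6 264.2] [358. 321.]
w9 [321.7 255. ] [358. 275.]
w11 [321.6 260.7] [358. 304.]
w11 [321.6 264.2] [358. 321.]
w11 [321.6 255. ] [358. 275.]
```

```bash
python3 -m pendant '[{"dp":[0.0006,0,0],"twist":[0,0,0]}]'
python3 -m pendant '[{"dp":[0.0006,0,0],"twist":[0,0,0]}]'
python3 - <<'E'
from bench import arm
s=arm.read_state();print(s["eef_pos"],s["ft_force"].round(2),s["torque"].round(3))
E
```

```text
time_s: 13.22
eef_pos: [0.5593, 0.031, 0.0518]
tool_rot: [0.742, 0.671, -0.0, 0.0]
ft_force: [0.3, -1.1, -0.4]
grip_width: 0.0138
time_s: 13.35
eef_pos: [0.5593, 0.0316, 0.0518]
tool_rot: [0.742, 0.671, -0.0, 0.0]
ft_force: [0.1, -0.6, -0.8]
grip_width: 0.0142
[0.55931023 0.03158652 0.05178029] [ 0.1  -0.61 -0.81] [-0.357  0.071 -0.03 ]
```

```bash
python3 -m pendant '[{"dp":[0.0006,0,0],"twist":[0,0,0]}]'
python3 -m pendant '[{"dp":[0.0006,0,0],"twist":[0,0,0]}]'
python3 - <<'E'
from h import *
from bench import arm
s=arm.read_state();print(s["eef_pos"],s["ft_force"].round(2),s["torque"].round(3))
c=arm.camera("wrist");np.savez("pics/w12.npz",**c,e=s["eef_pos"],q=s["tool_rot"])
cv2.imwrite("pics/c12.png",cv2.resize(c["img"][200:300,250:400,::-1],None,fx=5,fy=5,interpolation=cv2.INTER_CUBIC))
E
```

```text
time_s: 13.48
eef_pos: [0.5593, 0.0319, 0.0518]
tool_rot: [0.742, 0.671, -0.0, 0.001]
ft_force: [-0.6, -2.2, 0.2]
grip_width: 0.014
time_s: 13.6
eef_pos: [0.5594, 0.0319, 0.0518]
tool_rot: [0.742, 0.671, -0.0, 0.001]
ft_force: [-0.7, -2.4, 0.2]
grip_width: 0.0135
[0.55938938 0.0318835  0.05180627] [-0.71 -2.42  0.24] [-0.646  0.149 -0.019]
```

View pics/c12.png

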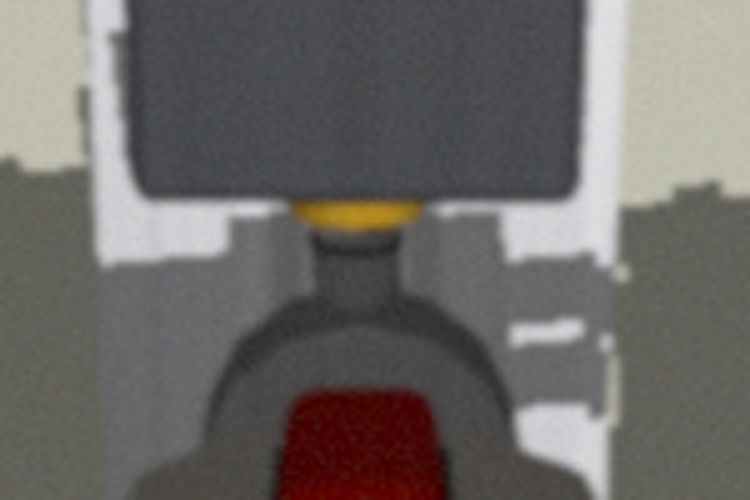

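Contact: the advance stopped at y = 0.0319 and the force rose to 2.4 N. Next I turn the stud slowly clockwise (positive about tool z).

```bash
cat > st.py <<'E'
from h import *
from bench import arm
s=arm.read_state();R=Ro.from_quat(s["tool_rot"]).as_matrix();e=s["eef_pos"]
yaw=np.degrees(np.arctan2(R[1,1],R[0,1]));th=-(yaw+5.7)
th0=np.radians(th);u=np.array([np.cos(np.radians(84.3)),np.sin(np.radians(84.3)),0]);v=np.array([u[1],-u[0],0])
st=e+R@[.0012,0,0]; ref=np.array([.55939,.03188,.0518])+.0012*u
d=st-ref
lvl=tool(s,e,np.radians(yaw))[1]
print("turn",th.round(2),"stud shift along",(d@u*1000).round(2),"across",(d@v*1000).round(2),"z",(d[2]*1000).round(2),"level twist",lvl,"f along",(s["ft_force"]@u).round(2),"across",(s["ft_force"]@v).round(2),"fz",s["ft_force"][2].round(2),"tq",s["torque"].round(3),"q7",s["q"][6].round(3), "fix tool",(R.T@-d*1000).round(2), "u in tool",(R.T@u).round(2),"gw",s["grip_width"])
E
python3 -m pendant '[{"dp":[0.0003,-0.0001,0],"twist":[0,0,0.06]},{"dp":[0.0003,-0.0001,0],"twist":[0,0,0.06]},{"dp":[0.0003,-0.0001,0],"twist":[0,0,0.06]},{"dp":[0.0003,-0.0001,0],"twist":[0,0,0.06]}]'; python3 st.py
```

```text
time_s: 14.15
eef_pos: [0.5581, 0.0321, 0.0518]
tool_rot: [0.819, 0.574, -0.002, 0.001]
ft_force: [-0.4, -1.5, -0.9]
grip_width: 0.0138
turn 14.22 stud shift along 0.01 across -1.03 z 0.02 level twist [-0.0005, 0.0034, 0.0] f along -1.56 across -0.22 fz -0.89 tq [-0.642  0.103  0.086] q7 0.017 fix tool [0.24 1.   0.02] u in tool [ 0.97 -0.25 -0.  ] gw 0.013837037981893755
```

```bash
python3 -m pendant '[{"dp":[0.0004,0.0008,0],"twist":[0,0.003,0.05]},{"dp":[0.0003,0,0],"twist":[0,0,0.05]},{"dp":[0.0003,0,0],"twist":[0,0,0.05]},{"dp":[0.0003,0,0],"twist":[0,0,0.05]}]'; python3 st.py
```

```text
time_s: 14.65
eef_pos: [0.5582, 0.0321, 0.0519]
tool_rot: [0.874, 0.486, -0.001, -0.0]
ft_force: [-1.0, -1.7, 0.9]
grip_width: 0.0138
turn 26.17 stud shift along -0.06 across -0.7 z 0.05 level twist [-0.002, 0.0021, 0.0] f along -1.84 across -0.8 fz 0.92 tq [-0.602  0.208  0.094] q7 -0.134 fix tool [0.37 0.6  0.05] u in tool [ 0.9  -0.44 -0.  ] gw 0.013848409985908904
```

Turning smoothly with contact kept. I'll continue.

```bash
python3 -m pendant '[{"dp":[0.0006,0.0004,0],"twist":[-0.002,0.002,0.08]},{"dp":[0.0003,-0.0001,0],"twist":[0,0,0.08]},{"dp":[0.0003,-0.0001,0],"twist":[0,0,0.08]},{"dp":[0.0003,-0.0001,0],"twist":[0,0,0.08]}]'; python3 st.py
python3 -m pendant '[{"dp":[0.0004,0.0002,0],"twist":[0,0,0.08]},{"dp":[0.0003,-0.0001,0],"twist":[0,0,0.08]},{"dp":[0.0003,-0.0001,0],"twist":[0,0,0.08]}]'; python3 st.py
```

```text
time_s: 15.15
eef_pos: [0.5581, 0.032, 0.0518]
tool_rot: [0.942, 0.334, -0.001, 0.0]
ft_force: [-0.6, -2.1, 1.4]
grip_width: 0.014
turn 45.23 stud shift along -0.33 across -0.41 z 0.02 level twist [-0.0003, 0.002, 0.0] f along -2.19 across -0.35 fz 1.41 tq [-0.639  0.356  0.081] q7 -0.381 fix tool [0.53 0.06 0.01] u in tool [ 0.7  -0.71 -0.  ] gw 0.014017580148998475
time_s: 15.52
eef_pos: [0.5582, 0.032, 0.0518]
tool_rot: [0.977, 0.215, -0.002, 0.0]
ft_force: [-0.7, -1.8, 1.7]
grip_width: 0.0138
turn 59.5 stud shift along -0.58 across -0.21 z 0.04 level twist [0.0, 0.0034, -0.0] f along -1.88 across -0.52 fz 1.66 tq [-0.585  0.369  0.072] q7 -0.571 fix tool [ 0.47 -0.39  0.03] u in tool [ 0.51 -0.86 -0.  ] gw 0.013830253887277637
```

```bash
python3 -m pendant '[{"dp":[0.0002,-0.0004,0],"twist":[0,0.003,0.08]},{"dp":[0.0002,-0.0004,0],"twist":[0,0,0.08]},{"dp":[0.0001,-0.0004,0],"twist":[0,0,0.08]},{"dp":[0.0001,-0.0004,0],"twist":[0,0,0.08]}]'; python3 st.py
python3 -m pendant '[{"dp":[0.0001,-0.0004,0],"twist":[0,0.002,0.08]},{"dp":[0.0001,-0.0004,0],"twist":[0,0,0.05]}]'; python3 st.py
```

```text
time_s: 16.02
eef_pos: [0.558, 0.032, 0.0518]
tool_rot: [0.999, 0.05, -0.0, 0.002]
ft_force: [-0.9, -3.4, 1.3]
grip_width: 0.0136
turn 78.55 stud shift along -1.02 across -0.21 z -0.03 level twist [0.0032, 0.0002, -0.0] f along -3.45 across -0.6 fz 1.27 tq [-0.61   0.384  0.061] q7 -0.829 fix tool [ 0.41 -0.96 -0.03] u in tool [ 0.2  -0.98 -0.  ] gw 0.013617653058469115
time_s: 16.27
eef_pos: [0.558, 0.0319, 0.0518]
tool_rot: [1.0, -0.018, 0.001, 0.002]
ft_force: [-1.1, -1.6, 1.2]
grip_width: 0.0137
turn 86.32 stud shift along -1.24 across -0.15 z 0.01 level twist [0.0044, -0.0025, 0.0] f along -1.68 across -0.9 fz 1.15 tq [-0.599  0.42   0.078] q7 -0.936 fix tool [ 0.23 -1.22  0.01] u in tool [ 0.06 -1.   -0.  ] gw 0.01365832523182134
```

```bash
python3 -m pendant '[{"dp":[0,-0.0004,0],"twist":[0.004,-0.002,0.05]},{"dp":[0,-0.0004,0],"twist":[0,0,0.05]}]'; python3 st.py
python3 -m pendant '[{"dp":[0,-0.0004,0],"twist":[0,0,0.05]},{"dp":[0,-0.0004,0],"twist":[0,0,0.05]}]'; python3 st.py
python3 -m pendant '[{"dp":[0,-0.0004,0],"twist":[0,0,0.05]}]'; python3 st.py
```

```text
time_s: 16.52
eef_pos: [0.5582, 0.0319, 0.0518]
tool_rot: [0.998, -0.07, 0.001, 0.001]
ft_force: [-1.5, -2.8, 0.4]
grip_width: 0.014
turn 92.28 stud shift along -1.37 across -0.02 z -0.02 level twist [0.0018, -0.0014, 0.0] f along -2.96 across -1.2 fz 0.43 tq [-0.598  0.359  0.055] q7 -1.018 fix tool [-0.03 -1.37 -0.02] u in tool [-0.04 -1.   -0.  ] gw 0.01401575874104762
time_s: 16.77
eef_pos: [0.5586, 0.0317, 0.0518]
tool_rot: [0.993, -0.121, 0.001, 0.002]
ft_force: [-0.7, -2.1, 1.0]
grip_width: 0.0137
turn 98.25 stud shift along -1.59 across 0.38 z 0.0 level twist [0.0031, -0.0029, 0.0] f along -2.2 across -0.51 fz 1.02 tq [-0.574  0.383  0.106] q7 -1.103 fix tool [-0.6  -1.52 -0.  ] u in tool [-0.14 -0.99 -0.  ] gw 0.013734459345400778
time_s: 16.9
eef_pos: [0.5587, 0.0317, 0.0518]
tool_rot: [0.989, -0.147, 0.001, 0.002]
ft_force: [-1.5, -2.1, 1.3]
grip_width: 0.0139
turn 101.24 stud shift along -1.68 across 0.54 z -0.01 level twist [0.0036, -0.0035, 0.0] f along -2.24 across -1.28 fz 1.34 tq [-0.58   0.414  0.073] q7 -1.146 fix tool [-0.86 -1.54 -0.02] u in tool [-0.19 -0.98 -0.  ] gw 0.013893057953605022
```

```bash
python3 - <<'E'
from h import *
from bench import arm
s=arm.read_state()
c=arm.camera("wrist");np.savez("pics/w13.npz",**c,e=s["eef_pos"],q=s["tool_rot"])
cv2.imwrite("pics/w13.png",c["img"][:,:,::-1])
c=arm.camera("scene");cv2.imwrite("pics/s13.png",cv2.resize(c["img"][200:300,270:430,::-1],None,fx=4.5,fy=4.5,interpolation=cv2.INTER_CUBIC))
E
```

```text
(no output)
```

View pics/w13.png

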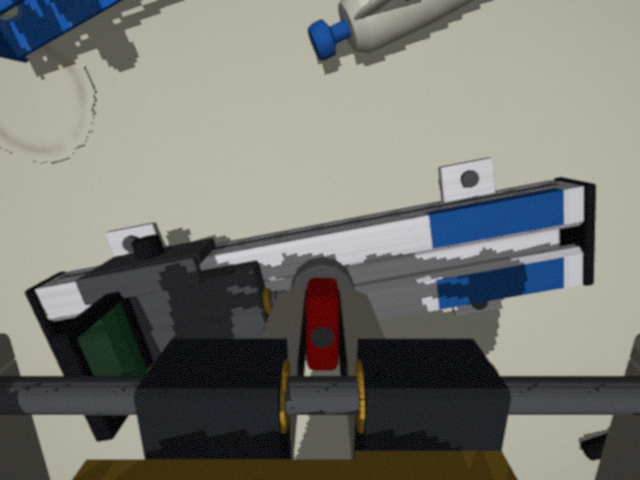

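View pics/s13.png

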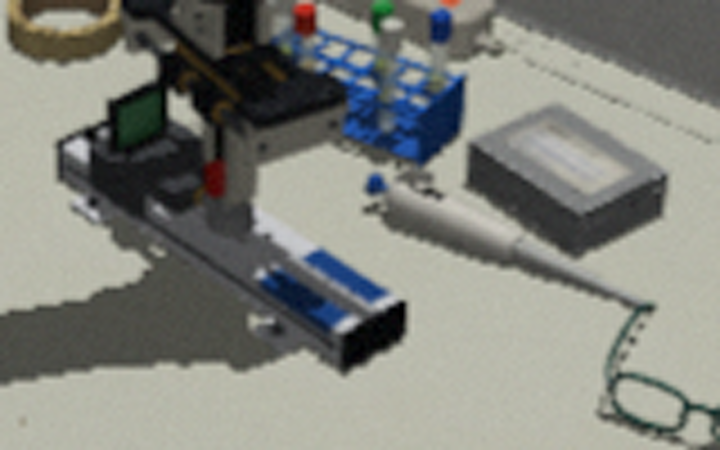

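```bash
python3 -m pendant '[{"dp":[-0.0002,-0.0003,0],"twist":[0.003,-0.003,0.05]}]'; python3 st.py
python3 -m pendant '[{"dp":[-0.0002,-0.0003,0],"twist":[0,0,0.06]}]'; python3 st.py

```

```text
time_s: 17.12
eef_pos: [0.5588, 0.0318, 0.0518]
tool_rot: [0.985, -0.171, 0.001, 0.001]
ft_force: [-0.2, -2.7, 1.7]
grip_width: 0.0139
turn 104.02 stud shift along -1.66 across 0.58 z -0.0 level twist [0.001, -0.0013, 0.0] f along -2.69 across 0.11 fz 1.66 tq [-0.536  0.313  0.038] q7 -1.184 fix tool [-0.97 -1.47 -0.01] u in tool [-0.24 -0.97 -0.  ] gw 0.01387879589838153
time_s: 17.25
eef_pos: [0.5587, 0.0318, 0.0518]
tool_rot: [0.98, -0.201, 0.001, 0.001]
ft_force: [-1.0, -2.6, 1.1]
grip_width: 0.0136
turn 107.5 stud shift along -1.75 across 0.52 z -0.03 level twist [0.0014, -0.0017, 0.0] f along -2.71 across -0.69 fz 1.05 tq [-0.563  0.345  0.143] q7 -1.235 fix tool [-1.02 -1.51 -0.03] u in tool [-0.3  -0.95 -0.  ] gw 0.013631285514580958
```

```bash
python3 - <<'E'
from h import *
from bench import arm
s=arm.read_state();c=arm.camera("wrist");np.savez("pics/w14.npz",**c,e=s["eef_pos"],q=s["tool_rot"])
for n in("w4","w8","w12","w13","w14"):
    c=dict(np.load(f"pics/{n}.npz"));m=mask(c,"red");m[:,:290]=0;m[:,355:]=0;m[:270]=0;m[380:]=0
    mid=[];R=range(285,368,2)
    for r in R:
        x=np.nonzero(m[r])[0];mid.append([(x.min()+x.max())/2,x.max()-x.min()])
    mid=np.array(mid);print(n,mid[::8].tolist(),np.degrees(np.arctan(np.polyfit(list(R),mid[:,0],1)[0])).round(2))
cv2.imwrite("pics/c14.png",cv2.resize(c["img"][220:400,240:400,::-1],None,fx=3.3,fy=3.3,interpolation=cv2.INTER_CUBIC))
E
```

```text
Traceback (most recent call last):
ValueError: zero-size array to reduction operation minimum which has no identity
```

```bash
python3 - <<'E'
from h import *
for n in("w4","w8","w12","w13","w14"):
    c=dict(np.load(f"pics/{n}.npz"));im=c["img"].astype(int);m=((im[...,0]>60)&(im[...,1]<40)&(im[...,2]<40)).astype(np.uint8);m[:,:290]=0;m[:,355:]=0;m[:270]=0;m[380:]=0
    mid=[];rr=[]
    for r in range(282,368,2):
        x=np.nonzero(m[r])[0]
        if len(x)>15: mid.append([(x.min()+x.max())/2,x.max()-x.min()]);rr.append(r)
    mid=np.array(mid);print(n,len(rr),mid[::8].tolist(),np.degrees(np.arctan(np.polyfit(rr,mid[:,0],1)[0])).round(2))
cv2.imwrite("pics/c14.png",cv2.resize(c["img"][220:400,240:400,::-1],None,fx=3.3,fy=3.3,interpolation=cv2.INTER_CUBIC))
E
```

```text
w4 35 [[323.0, 24.0], [321.5, 31.0], [322.0, 30.0], [322.0, 30.0], [322.5, 35.0]] -0.24
w8 29 [[320.5, 25.0], [322.0, 30.0], [322.0, 30.0], [321.5, 29.0]] 0.15
w12 37 [[321.5, 27.0], [321.5, 31.0], [321.5, 31.0], [321.5, 31.0], [321.0, 30.0]] -0.0
w13 35 [[322.0, 28.0], [322.0, 30.0], [322.5, 31.0], [322.0, 30.0], [322.5, 29.0]] 0.34
w14 35 [[322.0, 28.0], [322.0, 30.0], [321.5, 31.0], [322.0, 30.0], [322.5, 29.0]] 0.48
```

View pics/c14.png

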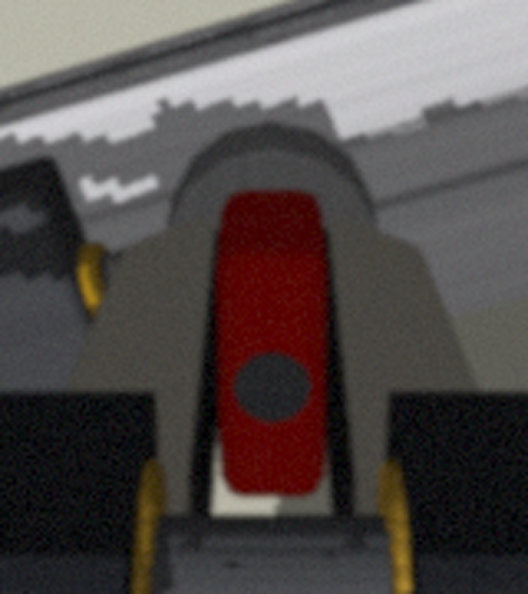

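```bash
python3 - <<'E'
from h import *
for n in("w8","w13","w14"):
    c=dict(np.load(f"pics/{n}.npz"));R=Ro.from_quat(c["q"]).as_matrix()
    m=mask(c,"blue")
    L,l=comps(m,300)
    for i,a,ce,r in L:
        P=ray(c,np.argwhere(l==i)[:,::-1],.028)
        T=((P-c["e"])@R)[:,:2].astype(np.float32);b=cv2.minAreaRect(T)
        W=cv2.minAreaRect(P[:,:2].astype(np.float32))
        print(n,a,ce.round(0),np.round(b[0],4),np.round(b[1],4),round(b[2],1),"world",round(W[2],1),np.round(W[0],4))
    top=ray(c,[[322,290],[322,365]],c["e"][2]-.0238+.054);d=top[0]-top[1];print("wing yaw",np.degrees(np.arctan2(d[1],d[0])))
E
```

```text
w8 871 [555. 151.] [0.071  0.1159] [0.0164 0.0183] 78.7 world 5.6 [ 0.6719 -0.0069]
w8 2066 [284. 254.] [ 0.0125 -0.0197] [0.0472 0.018 ] 1.0 world 83.3 [ 0.5311 -0.0516]
w8 1963 [356. 253.] [0.0146 0.018 ] [0.0183 0.0428] 89.3 world 85.0 [ 0.5688 -0.0533]
wing yaw 84.23747882508356
w13 3994 [43. 22.] [ 0.1249 -0.1193] [0.0586 0.0245] 90.0 world 73.1 [0.713  0.1093]
w13 1039 [328.  37.] [0.1232 0.0034] [0.0179 0.0153] 66.2 world 6.9 [ 0.6757 -0.0076]
w13 4916 [496. 217.] [0.0379 0.0901] [0.0688 0.0205] 79.2 world 83.9 [ 0.5688 -0.0657]
w13 3673 [500. 283.] [0.0004 0.0974] [0.0686 0.0187] 79.3 world 83.7 [ 0.5308 -0.0617]
wing yaw -16.980245538748978
w14 6228 [44. 34.] [ 0.129 -0.127] [0.0779 0.0309] 57.3 world 9.5 [0.7274 0.0976]
w14 1025 [300.  37.] [ 0.123  -0.0095] [0.0175 0.0156] 59.1 world 7.7 [ 0.6756 -0.008 ]
w14 5142 [491. 199.] [0.0476 0.0857] [0.0692 0.0203] 72.8 world 84.0 [ 0.5687 -0.0658]
w14 3849 [503. 265.] [0.0111 0.0973] [0.0687 0.0185] 72.8 world 84.0 [ 0.5307 -0.0621]
wing yaw -23.25183533054521
```

```bash
python3 -m pendant '[{"dp":[0,0,0],"twist":[0,0,0]},{"dp":[0,0,0],"twist":[0,0,0]}]'; python3 st.py
python3 -m pendant '[{"dp":[-0.0001,-0.0003,0],"twist":[0.001,-0.001,0.06]}]'; python3 st.py
```

```text
time_s: 17.55
eef_pos: [0.5588, 0.0318, 0.0518]
tool_rot: [0.98, -0.201, 0.001, 0.001]
ft_force: [-1.1, -2.0, 0.7]
grip_width: 0.0135
turn 107.44 stud shift along -1.72 across 0.58 z -0.03 level twist [0.0017, -0.002, 0.0] f along -2.05 across -0.9 fz 0.7 tq [-0.508  0.371  0.022] q7 -1.234 fix tool [-1.07 -1.47 -0.03] u in tool [-0.3  -0.95 -0.  ] gw 0.013490437812255434
time_s: 17.68
eef_pos: [0.5588, 0.0318, 0.0518]
tool_rot: [0.973, -0.23, 0.0, 0.001]
ft_force: [-1.8, -3.1, 0.4]
grip_width: 0.0142
turn 110.9 stud shift along -1.8 across 0.53 z -0.04 level twist [0.0009, -0.0012, 0.0] f along -3.28 across -1.47 fz 0.37 tq [-0.722  0.362  0.138] q7 -1.283 fix tool [-1.13 -1.5  -0.04] u in tool [-0.36 -0.93 -0.  ] gw 0.014229846415200186
```

```bash
python3 - <<'E'
from h import *
from bench import arm
s=arm.read_state();c=arm.camera("wrist");np.savez("pics/w15.npz",**c,e=s["eef_pos"],q=s["tool_rot"])
a=[cv2.resize(dict(np.load(f"pics/{n}.npz"))["img"][240:380,265:380,::-1],None,fx=3.3,fy=3.3,interpolation=cv2.INTER_CUBIC) for n in("w12","w15")]
cv2.imwrite("pics/c15.png",np.clip(np.hstack(a).astype(float)*1.6,0,255).astype(np.uint8))
c=arm.camera("scene");cv2.imwrite("pics/s15.png",cv2.resize(c["img"][210:290,270:390,::-1],None,fx=6,fy=6,interpolation=cv2.INTER_CUBIC))
E
```

```text
(no output)
```

View pics/c15.png

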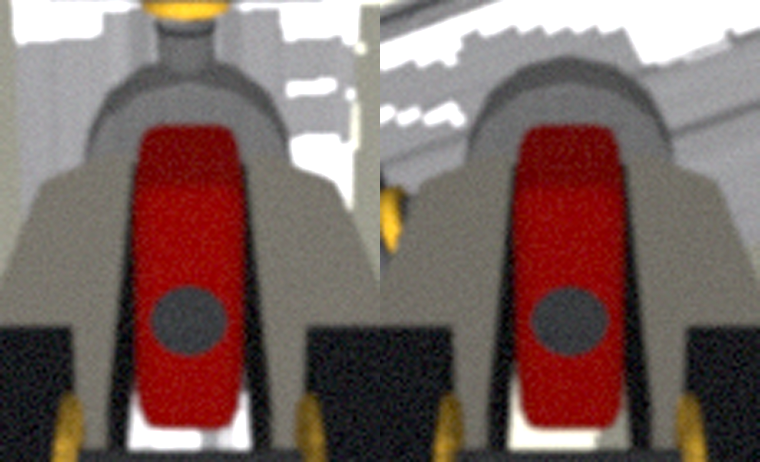

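View pics/s15.png

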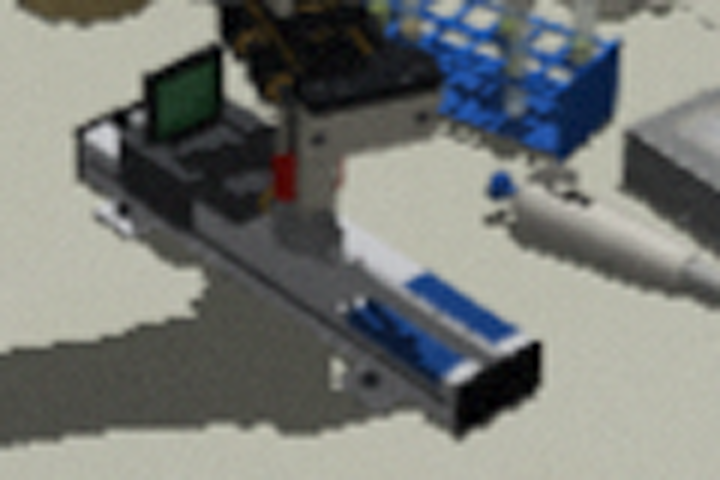

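```bash
python3 -m pendant '[{"dp":[0,0,0],"twist":[0,0,0]},{"dp":[0,0,0],"twist":[0,0,0]},{"dp":[0,0,0],"twist":[0,0,0]}]' 0.33; python3 st.py
python3 - <<'E'
from h import *
from bench import arm
s=arm.read_state();c=arm.camera("wrist");np.savez("pics/w16.npz",**c,e=s["eef_pos"],q=s["tool_rot"])
a=cv2.resize(c["img"][220:400,220:420,::-1],None,fx=3.3,fy=3.3,interpolation=cv2.INTER_CUBIC)
cv2.imwrite("pics/c16.png",np.clip(a.astype(float)*1.4,0,255).astype(np.uint8))
E
```

```text
time_s: 18.15
eef_pos: [0.5592, 0.0356, 0.0511]
tool_rot: [0.974, -0.228, -0.0, -0.002]
ft_force: [0.0, -0.7, -0.2]
grip_width: 0.0304
turn 110.62 stud shift along 2.09 across 0.6 z -0.66 level twist [-0.0043, 0.0015, 0.0] f along -0.74 across 0.12 fz -0.24 tq [ 0.05   0.16  -0.048] q7 -1.281 fix tool [ 0.17  2.17 -0.67] u in tool [-0.35 -0.94  0.  ] gw 0.030435205469882015
```

View pics/c16.png

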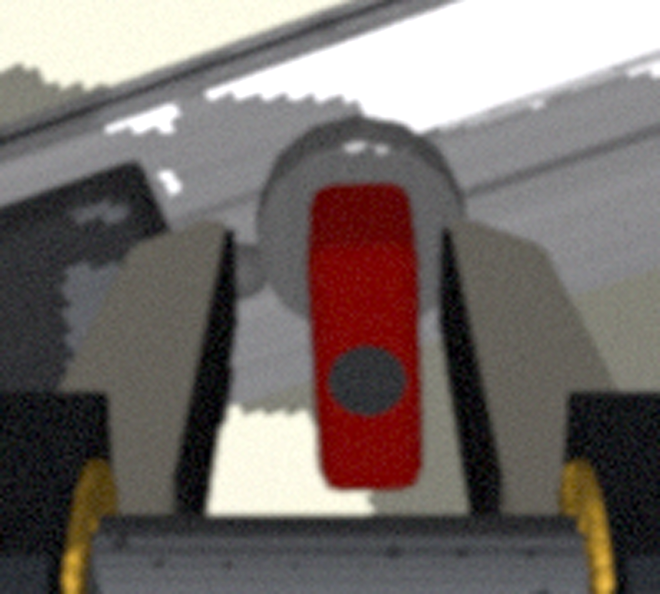

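```bash
python3 -m pendant '[{"dp":[0,0.003,-0.012],"twist":[0,0,0]},{"dp":[0,0,-0.02],"twist":[0,0,0]},{"dp":[-0.01,0,-0.03],"twist":[0,0,0]},{"dp":[-0.02,0,-0.03],"twist":[0,0,0]},{"dp":[-0.02,0,0],"twist":[0,0,0]},{"dp":[0,0,0],"twist":[0,0,0]}]'; python3 st.py
python3 - <<'E'
from h import *
from bench import arm
s=arm.read_state();c=arm.camera("wrist");np.savez("pics/w17.npz",**c,e=s["eef_pos"],q=s["tool_rot"])
cv2.imwrite("pics/w17.png",c["img"][:,:,::-1])
E
```

```text
time_s: 18.95
eef_pos: [0.5139, 0.0537, 0.1528]
tool_rot: [0.973, -0.229, 0.003, -0.004]
ft_force: [0.4, 0.1, -0.4]
grip_width: 0.0303
turn 110.74 stud shift along 15.6 across -46.35 z 101.01 level twist [-0.0087, -0.0041, -0.0] f along 0.13 across 0.34 fz -0.42 tq [0.023 0.114 0.02 ] q7 -1.405 fix tool [ 48.45  -0.94 101.23] u in tool [-0.35 -0.94  0.01] gw 0.030270817596116155
```

View pics/w17.png

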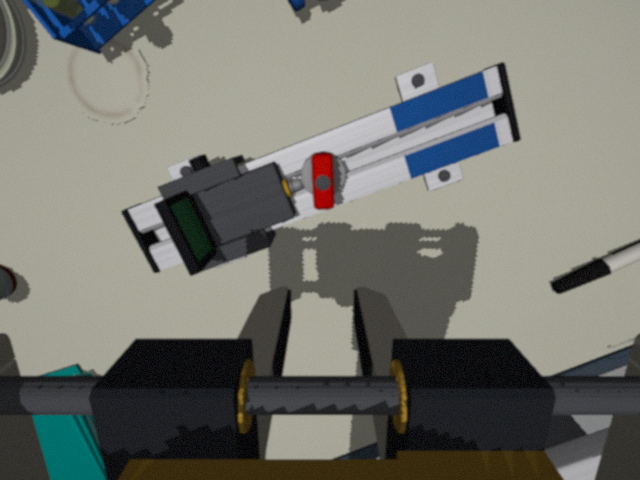

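```bash
python3 - <<'E'
from h import *
c=dict(np.load("pics/w17.npz"));e=c["e"]
im=c["img"].astype(int);m=((im[...,0]>70)&(im[...,1]<60)&(im[...,2]<60)).astype(np.uint8);m[:,:290]=0;m[:,355:]=0;m[:130]=0;m[230:]=0
b=cv2.minAreaRect(np.argwhere(m)[:,::-1].astype(np.float32));print(b)
P=ray(c,np.argwhere(m)[:,::-1],.082)[:,:2].astype(np.float32);W=cv2.minAreaRect(P);print(W)
mid=[];rr=range(158,206,2)
for r in rr:
    x=np.nonzero(m[r])[0];mid.append((x.min()+x.max())/2)
k=np.polyfit(rr,mid,1);q=ray(c,[[np.polyval(k,158),158],[np.polyval(k,206),206]],.082);d=q[0]-q[1];print("wing yaw",np.degrees(np.arctan2(d[1],d[0])),k)
mb=mask(c,"blue")
for i,a,ce,r in comps(mb,300)[0]:
    Wb=cv2.minAreaRect(ray(c,np.argwhere(comps(mb,300)[1]==i)[:,::-1],.028)[:,:2].astype(np.float32));print(ce.round(0),np.round(Wb[0],4),np.round(Wb[1],4),Wb[2])
print("dot",ray(c,[[322.3,182.5]],.082))
a=cv2.resize(c["img"][110:250,230:390,::-1],None,fx=4.8,fy=4.8,interpolation=cv2.INTER_CUBIC);cv2.imwrite("pics/c17.png",a)
E
```

```text
((323.2851257324219, 180.48643493652344), (55.41340255737305, 21.64214324951172), 87.27368927001953)
((0.559627115726471, 0.031362324953079224), (0.013685152865946293, 0.03489699959754944), 65.82222747802734)
wing yaw -24.455055796245002 [3.43478261e-02 3.16949710e+02]
[89. 20.] [0.7211 0.1316] [0.09   0.0321] 63.39080047607422
[439. 102.] [ 0.5672 -0.0662] [0.0684 0.0185] 83.75806427001953
[452. 150.] [ 0.5304 -0.0624] [0.0683 0.0177] 84.12401580810547
dot [[0.55910694 0.03231863 0.082     ]]
```

View pics/c17.png

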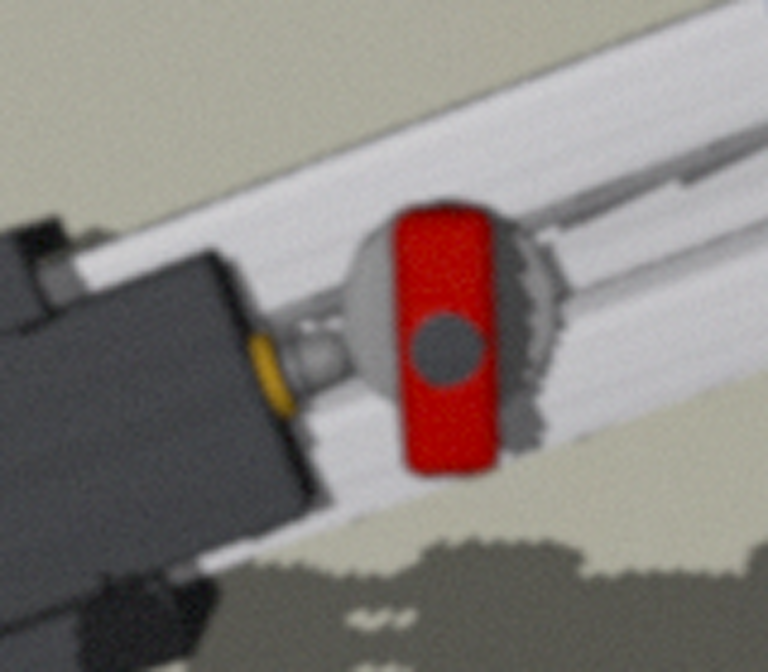

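```bash
cat > tg.py <<'E'
import sys
from h import *
from bench import arm
s=arm.read_state();z=float(sys.argv[1]);yaw=float(sys.argv[2]);x,y=map(float,sys.argv[3:5])
print(tool(s,[x,y,z],np.radians(yaw-90)),s["eef_pos"],s["ft_force"].round(2))
E
python3 tg.py .12 -24.4 .559 .0321
```

```text
[[0.0484, -0.0007, 0.0334], [-0.0085, -0.0065, -0.0361]] [0.51508748 0.05288944 0.15307548] [ 0.58 -0.5   0.12]
```

```bash
python3 -m pendant '[{"dp":[0.024,0,0.01],"twist":[-0.008,-0.006,-0.036]},{"dp":[0.024,0,0.01],"twist":[0,0,0]},{"dp":[0,0,0.01],"twist":[0,0,0]},{"dp":[0,0,0],"twist":[0,0,0]}]';python3 tg.py .11 -24.4 .559 .0321
```

```text
time_s: 19.5
eef_pos: [0.5616, 0.0303, 0.1234]
tool_rot: [0.977, -0.211, 0.001, 0.0]
ft_force: [-0.4, -0.2, -0.1]
grip_width: 0.0307
[[-0.0032, -0.0005, 0.0134], [-0.0002, -0.003, 0.0003]] [0.56161726 0.03033992 0.12342299] [-0.38 -0.2  -0.13]
```

```bash
python3 -m pendant '[{"dp":[-0.003,-0.0005,0.013],"twist":[0,-0.003,0]},{"dp":[0,0,0.01],"twist":[0,0,0]},{"dp":[0,0,0],"twist":[0,0,0]}]';python3 tg.py .0525 -24.4 .559 .0321
python3 - <<'E'
from h import *
from bench import arm
s=arm.read_state();c=arm.camera("wrist");np.savez("pics/w18.npz",**c,e=s["eef_pos"],q=s["tool_rot"])
cv2.imwrite("pics/w18.png",c["img"][200:400,220:420,::-1].repeat(3,0).repeat(3,1))
E
```

```text
time_s: 19.88
eef_pos: [0.5575, 0.0332, 0.099]
tool_rot: [0.978, -0.211, -0.001, -0.0]
ft_force: [-0.2, -0.3, -0.2]
grip_width: 0.0308
[[0.0019, 0.0004, 0.0465], [-0.0005, 0.002, 0.0008]] [0.557504   0.03318949 0.09896456] [-0.2  -0.26 -0.24]
```

View pics/w18.png

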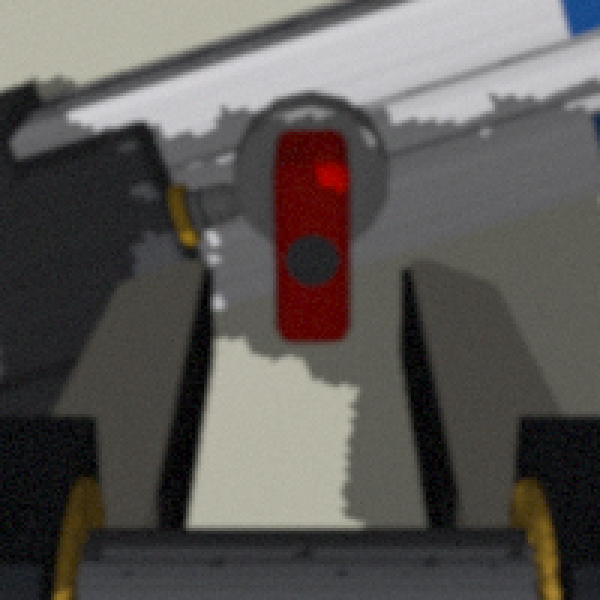

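```bash
python3 - <<'E'
from h import *
c=dict(np.load("pics/w18.npz"));e=c["e"];R=Ro.from_quat(c["q"]).as_matrix()
p=ray(c,[[220+313/3,200+262/3]],.082)[0];print("dot tool",(R.T@(p-e)*1000).round(2),p)
t=ray(c,[[220+313/3,200+145/3],[220+313/3,200+335/3]],.082);print((t-e)@R)
E
```

```text
dot tool [ 1.7   0.55 16.96] [0.55880015 0.032011   0.082     ]
[[ 0.02362941  0.00052518  0.01691818]
 [-0.01276488  0.0005634   0.01698921]]
```

```bash
python3 -m pendant '[{"dp":[0.0015,0.0005,0.012],"twist":[0,0.002,0]},{"dp":[0,0,0.012],"twist":[0,0,0]},{"dp":[0,0,0],"twist":[0,0,0]}]';python3 tg.py .0525 -24.4 .5588 .0320
```

```text
time_s: 20.3
eef_pos: [0.5591, 0.0322, 0.0739]
tool_rot: [0.978, -0.211, 0.001, -0.0]
ft_force: [1.1, 0.8, 0.3]
grip_width: 0.0308
[[-0.0003, 0.0004, 0.0214], [-0.0011, -0.0012, 0.0012]] [0.55914585 0.03221664 0.07389147] [1.14 0.82 0.26]
```

```bash
python3 -m pendant '[{"dp":[0,0.0003,0.011],"twist":[-0.001,-0.001,0]},{"dp":[0,0,0.009],"twist":[0,0,0]},{"dp":[0,0,0],"twist":[0,0,0]}]';python3 tg.py .0525 -24.4 .5588 .0320
```

```text
time_s: 20.68
eef_pos: [0.5591, 0.0318, 0.0524]
tool_rot: [0.978, -0.211, 0.0, 0.0]
ft_force: [-0.4, 0.3, -0.4]
grip_width: 0.0306
[[-0.0004, -0.0001, -0.0001], [0.0002, -0.0002, 0.0012]] [0.55913781 0.03178003 0.0523865 ] [-0.4   0.28 -0.45]
```

```bash
python3 -m pendant '[{"dp":[0,0,0],"twist":[0,0,0]},{"dp":[0,0,0],"twist":[0,0,0]},{"dp":[0,0,0],"twist":[0,0,0]}]' 0 6;python3 st.py
python3 -m pendant '[{"dp":[0,0,0],"twist":[0,0,-0.05]},{"dp":[0,0,0],"twist":[0,0,-0.05]}]';python3 st.py
python3 -m pendant '[{"dp":[0,-0.0002,0],"twist":[0,0,-0.05]},{"dp":[0,-0.0002,0],"twist":[0,0,-0.05]},{"dp":[0,-0.0002,0],"twist":[0,0,0]}]';python3 st.py
```

```text
time_s: 21.05
eef_pos: [0.5594, 0.0315, 0.0527]
tool_rot: [0.978, -0.211, 0.0, 0.0]
ft_force: [-0.5, -0.3, -1.1]
grip_width: 0.0143
turn 108.64 stud shift along -1.98 across 1.18 z 0.9 level twist [0.0002, -0.0011, 0.0] f along -0.36 across -0.49 fz -1.14 tq [0.002 0.105 0.071] q7 -1.253 fix tool [-1.76 -1.5   0.89] u in tool [-0.32 -0.95 -0.  ] gw 0.014262542502207567
time_s: 21.3
eef_pos: [0.5594, 0.0313, 0.0527]
tool_rot: [0.987, -0.16, 0.001, 0.001]
ft_force: [-0.4, -0.4, -1.3]
grip_width: 0.0142
turn 102.74 stud shift along -2.01 across 1.19 z 0.89 level twist [0.0009, -0.0014, 0.0] f along -0.42 across -0.37 fz -1.35 tq [-0.044  0.169  0.03 ] q7 -1.168 fix tool [-1.6  -1.7   0.89] u in tool [-0.22 -0.98 -0.  ] gw 0.014215040833197046
time_s: 21.68
eef_pos: [0.5594, 0.0315, 0.0528]
tool_rot: [0.994, -0.109, 0.001, 0.001]
ft_force: [0.1, -0.6, -1.3]
grip_width: 0.0137
turn 96.87 stud shift along -1.69 across 1.22 z 0.97 level twist [0.0017, -0.0017, 0.0] f along -0.54 across 0.19 fz -1.3 tq [-0.068  0.16  -0.013] q7 -1.086 fix tool [-1.42 -1.53  0.96] u in tool [-0.12 -0.99 -0.  ] gw 0.013710500952314186
```

```bash
python3 -m pendant '[{"dp":[0,0,0.0005],"twist":[0.001,-0.001,0.04]},{"dp":[0,0,0.0003],"twist":[0,0,0.04]},{"dp":[0,0,0],"twist":[0,0,0]}]' 0 3;python3 st.py
python3 - <<'E'
from h import *
from bench import arm
s=arm.read_state();c=arm.camera("wrist");np.savez("pics/w19.npz",**c,e=s["eef_pos"],q=s["tool_rot"])
for n in("w15","w19"):
    c=dict(np.load(f"pics/{n}.npz"));im=c["img"].astype(int);m=((im[...,0]>60)&(im[...,1]<40)&(im[...,2]<40)).astype(np.uint8);m[:,:290]=0;m[:,355:]=0;m[:270]=0;m[380:]=0
    mid=[];rr=[]
    for r in range(282,368,2):
        x=np.nonzero(m[r])[0]
        if len(x)>15: mid.append([(x.min()+x.max())/2,x.max()-x.min()]);rr.append(r)
    mid=np.array(mid);print(n,len(rr),mid[::8].tolist(),np.degrees(np.arctan(np.polyfit(rr,mid[:,0],1)[0])).round(2))
cv2.imwrite("pics/c19.png",cv2.resize(c["img"][220:400,220:420,::-1],None,fx=3.3,fy=3.3))
E
```

```text
time_s: 22.05
eef_pos: [0.5594, 0.0316, 0.0527]
tool_rot: [0.988, -0.153, 0.0, 0.0]
ft_force: [-0.4, 0.0, 0.2]
grip_width: 0.0141
turn 101.84 stud shift along -1.77 across 1.23 z 0.88 level twist [-0.0, -0.0008, -0.0] f along -0.04 across -0.38 fz 0.19 tq [0.051 0.249 0.022] q7 -1.155 fix tool [-1.56 -1.48  0.88] u in tool [-0.21 -0.98 -0.  ] gw 0.014073760078261676
w15 35 [[321.5, 27.0], [322.0, 30.0], [322.0, 30.0], [322.0, 30.0], [322.5, 29.0]] 0.52
w19 36 [[321.5, 27.0], [321.5, 29.0], [321.5, 31.0], [321.5, 31.0], [322.5, 29.0]] 0.75
```

View pics/c19.png

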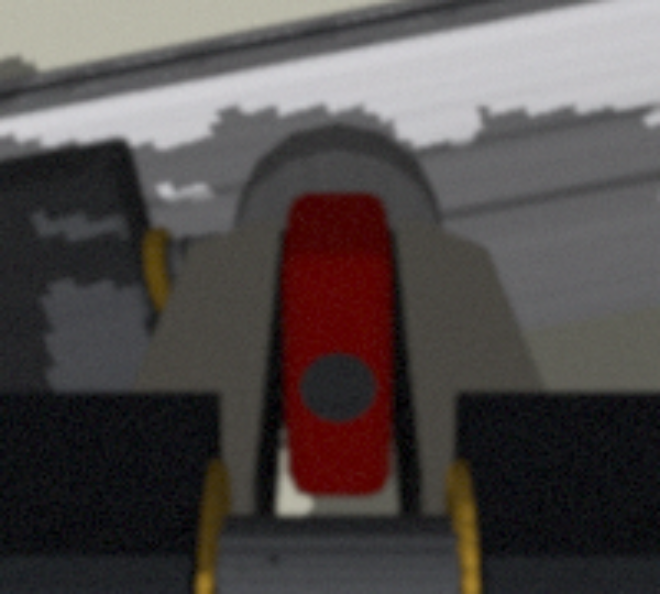

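```bash
cat > wing.py <<'E'
import sys
from h import *
from bench import arm
s=arm.read_state();c=arm.camera("wrist");np.savez(f"pics/{sys.argv[1]}.npz",**c,e=s["eef_pos"],q=s["tool_rot"])
im=c["img"].astype(int);m=((im[...,0]>60)&(im[...,1]<40)&(im[...,2]<40)).astype(np.uint8);m[:,:290]=0;m[:,355:]=0;m[:260]=0;m[380:]=0
mid=[];rr=[]
for r in range(262,368,2):
    x=np.nonzero(m[r])[0]
    if len(x)>20: mid.append([(x.min()+x.max())/2,x.max()-x.min()]);rr.append(r)
mid=np.array(mid);print(len(rr),mid[::8].tolist(),"wing ang",np.degrees(np.arctan(np.polyfit(rr,mid[:,0],1)[0])).round(2))
E
python3 -m pendant '[{"dp":[0,0,0.0002],"twist":[0,-0.001,0.05]},{"dp":[0,0,0],"twist":[0,0,0.05]},{"dp":[0,0,0],"twist":[0,0,0]}]';python3 st.py;python3 wing.py w20
python3 -m pendant '[{"dp":[0,0,0.0002],"twist":[0,0,0.05]},{"dp":[0,0,0],"twist":[0,0,0.05]},{"dp":[0,0,0],"twist":[0,0,0]}]';python3 st.py;python3 wing.py w21
```

```text
time_s: 22.48
eef_pos: [0.5596, 0.0314, 0.0527]
tool_rot: [0.979, -0.203, 0.0, 0.0]
ft_force: [-0.7, 0.5, 1.7]
grip_width: 0.0146
turn 107.68 stud shift along -2.07 across 1.41 z 0.85 level twist [0.0003, -0.0004, 0.0] f along 0.41 across -0.73 fz 1.68 tq [0.007 0.272 0.105] q7 -1.239 fix tool [-1.97 -1.54  0.85] u in tool [-0.3  -0.95 -0.  ] gw 0.014623913007738234
35 [[321.0, 24.0], [320.5, 29.0], [321.0, 32.0], [321.5, 31.0], [324.5, 29.0]] wing ang 2.68
time_s: 22.9
eef_pos: [0.5601, 0.0311, 0.0527]
tool_rot: [0.968, -0.251, 0.001, 0.0]
ft_force: [-0.5, -0.7, 0.2]
grip_width: 0.0155
turn 113.4 stud shift along -2.4 across 1.94 z 0.86 level twist [0.0001, -0.0017, 0.0] f along -0.74 across -0.43 fz 0.18 tq [-0.007  0.333  0.034] q7 -1.321 fix tool [-2.73 -1.44  0.85] u in tool [-0.4  -0.92 -0.  ] gw 0.01546628746187985
34 [[319.5, 23.0], [318.5, 29.0], [320.0, 32.0], [324.5, 29.0], [327.0, 28.0]] wing ang 6.09
```

```bash
python3 -m pendant '[{"dp":[0,0,0.0004],"twist":[0,-0.001,-0.05]},{"dp":[0,0,0.0004],"twist":[0,0,-0.05]},{"dp":[0,0,0],"twist":[0,0,0]}]';python3 st.py;python3 wing.py w22

```

```text
time_s: 23.32
eef_pos: [0.5604, 0.031, 0.0524]
tool_rot: [0.98, -0.2, 0.001, -0.0]
ft_force: [-0.5, -0.5, -0.9]
grip_width: 0.0144
turn 107.38 stud shift along -2.35 across 2.23 z 0.59 level twist [-0.0007, -0.0012, -0.0] f along -0.53 across -0.44 fz -0.94 tq [-0.07   0.188  0.017] q7 -1.234 fix tool [-2.83 -1.57  0.59] u in tool [-0.3  -0.95  0.  ] gw 0.014398926780244398
34 [[321.0, 24.0], [320.5, 29.0], [321.5, 31.0], [322.0, 30.0], [324.0, 28.0]] wing ang 2.53
```

```bash
python3 -m pendant '[{"dp":[-0.001,0,0.0003],"twist":[0,-0.001,-0.04]},{"dp":[0,0,0],"twist":[0,0,0]},{"dp":[0,0,0],"twist":[0,0,0]}]' 0 10;python3 st.py;python3 wing.py w23
python3 -m pendant '[{"dp":[-0.0002,-0.0006,0.0003],"twist":[0,0,0]}]';python3 st.py
python3 -m pendant '[{"dp":[-0.0002,-0.0006,0.0003],"twist":[0,0,0]}]';python3 st.py
```

```text
time_s: 23.75
eef_pos: [0.5601, 0.0311, 0.0524]
tool_rot: [0.984, -0.18, 0.001, -0.0]
ft_force: [0.2, -0.6, 1.2]
grip_width: 0.0141
turn 105.0 stud shift along -2.22 across 1.99 z 0.57 level twist [-0.0006, -0.0019, -0.0] f along -0.61 across 0.29 fz 1.19 tq [-0.026  0.234  0.089] q7 -1.199 fix tool [-2.5  -1.63  0.57] u in tool [-0.26 -0.97  0.  ] gw 0.0141480827598728
34 [[321.5, 25.0], [322.0, 28.0], [321.5, 31.0], [322.0, 30.0], [322.5, 29.0]] wing ang 0.68
time_s: 23.92
eef_pos: [0.5602, 0.0311, 0.0523]
tool_rot: [0.984, -0.18, 0.001, 0.0]
ft_force: [-0.4, -1.8, 3.8]
grip_width: 0.0138
turn 105.01 stud shift along -2.16 across 2.01 z 0.55 level twist [0.0002, -0.0023, 0.0] f along -1.85 across -0.26 fz 3.84 tq [-0.271  0.359  0.028] q7 -1.199 fix tool [-2.51 -1.57  0.54] u in tool [-0.26 -0.97 -0.  ] gw 0.01381506622815629
time_s: 24.05
eef_pos: [0.5602, 0.0312, 0.0524]
tool_rot: [0.984, -0.18, 0.001, 0.001]
ft_force: [-0.6, -0.4, 2.8]
grip_width: 0.0139
turn 105.03 stud shift along -2.13 across 2.03 z 0.56 level twist [0.0009, -0.0029, 0.0] f along -0.46 across -0.57 fz 2.8 tq [-0.287  0.357  0.057] q7 -1.2 fix tool [-2.51 -1.53  0.55] u in tool [-0.26 -0.97 -0.  ] gw 0.013856592709516682
```

```bash
python3 -m pendant '[{"dp":[-0.0002,-0.0008,0],"twist":[0,-0.002,0]},{"dp":[-0.0002,-0.0008,0],"twist":[0,0,0]}]';python3 st.py
python3 -m pendant '[{"dp":[-0.0002,-0.0008,0],"twist":[0,0,0]},{"dp":[0,0,0],"twist":[0,0,0]}]';python3 st.py;python3 wing.py w24
```

```text
time_s: 24.3
eef_pos: [0.5602, 0.0313, 0.0524]
tool_rot: [0.984, -0.18, 0.001, 0.002]
ft_force: [-0.2, -2.4, 2.0]
grip_width: 0.0143
turn 105.09 stud shift along -2.03 across 2.01 z 0.58 level twist [0.0033, -0.0017, 0.0] f along -2.44 across 0.01 fz 2.0 tq [-0.569  0.331  0.017] q7 -1.205 fix tool [-2.47 -1.44  0.58] u in tool [-0.26 -0.97 -0.  ] gw 0.014296678704028067
time_s: 24.55
eef_pos: [0.5602, 0.0313, 0.0524]
tool_rot: [0.984, -0.181, 0.001, 0.002]
ft_force: [-0.9, -2.0, 2.4]
grip_width: 0.0139
turn 105.13 stud shift along -1.99 across 2.02 z 0.58 level twist [0.0046, -0.0022, 0.0] f along -2.08 across -0.7 fz 2.43 tq [-0.39   0.31   0.064] q7 -1.206 fix tool [-2.47 -1.4   0.57] u in tool [-0.26 -0.97 -0.01] gw 0.013948837737437866
33 [[322.0, 24.0], [321.5, 29.0], [322.0, 30.0], [321.5, 31.0], [322.5, 27.0]] wing ang 0.64
```

```bash
python3 -m pendant '[{"dp":[0,0,0],"twist":[0.004,-0.002,0]},{"dp":[0,0,0],"twist":[0,0,0]}]';python3 st.py
python3 -m pendant '[{"dp":[0,0,0],"twist":[0,0,0]},{"dp":[0,0,0],"twist":[0,0,0]},{"dp":[0,0,0],"twist":[0,0,0]}]' 0.33;python3 tg.py .0525 -21 .5588 .0320
python3 wing.py w25; python3 - <<'E'
from h import *
c=dict(np.load("pics/w25.npz"));cv2.imwrite("pics/c25.png",cv2.resize(c["img"][220:400,220:420,::-1],None,fx=3.3,fy=3.3))
E
```

```text
time_s: 24.85
eef_pos: [0.5602, 0.0313, 0.0524]
tool_rot: [0.984, -0.181, 0.0, 0.0]
ft_force: [0.3, -2.8, 2.2]
grip_width: 0.0139
turn 105.13 stud shift along -2.04 across 2.01 z 0.58 level twist [0.0004, -0.0001, 0.0] f along -2.79 across 0.59 fz 2.21 tq [-0.467  0.308  0.018] q7 -1.203 fix tool [-2.47 -1.44  0.58] u in tool [-0.26 -0.97 -0.  ] gw 0.013860820510399474
time_s: 25.22
eef_pos: [0.56, 0.0352, 0.0512]
tool_rot: [0.984, -0.18, -0.001, -0.002]
ft_force: [-0.3, -0.0, -0.0]
grip_width: 0.0302
[[-0.0, 0.0034, -0.0013], [-0.0043, 0.0035, 0.0052]] [0.5600166  0.03516843 0.05122421] [-0.34 -0.01 -0.02]
35 [[329.5, 25.0], [330.5, 31.0], [330.5, 33.0], [331.0, 30.0], [331.0, 30.0]] wing ang 0.77
```

View pics/c25.png

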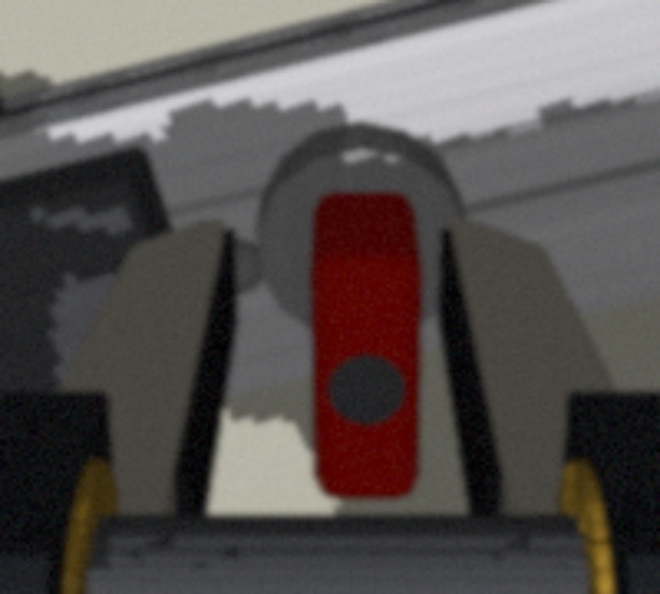

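```bash
python3 -m pendant '[{"dp":[0,0.0034,0],"twist":[-0.004,0.003,0]},{"dp":[0,0,-0.012],"twist":[0,0,0]},{"dp":[0,0,-0.025],"twist":[0,0,0]},{"dp":[-0.01,0,-0.03],"twist":[0,0,0]},{"dp":[-0.02,0,-0.03],"twist":[0,0,0]},{"dp":[-0.02,0,0],"twist":[0,0,0]},{"dp":[0,0,0],"twist":[0,0,0]}]'
python3 - <<'E'
from h import *
from bench import arm
s=arm.read_state();c=arm.camera("wrist");np.savez("pics/w26.npz",**c,e=s["eef_pos"],q=s["tool_rot"])
im=c["img"].astype(int);m=((im[...,0]>70)&(im[...,1]<60)&(im[...,2]<60)).astype(np.uint8);m[:,:290]=0;m[:,370:]=0;m[:130]=0;m[240:]=0
P=ray(c,np.argwhere(m)[:,::-1],.082)[:,:2].astype(np.float32);print(cv2.minAreaRect(P))
for n in("w17","w26"):
    q=dict(np.load(f"pics/{n}.npz"));cv2.imwrite(f"pics/{n}c.png",cv2.resize(q["img"][110:250,230:390,::-1],None,fx=4.8,fy=4.8,interpolation=cv2.INTER_CUBIC))
E
```

```text
time_s: 26.15
eef_pos: [0.5119, 0.0489, 0.1551]
tool_rot: [0.984, -0.181, 0.002, -0.001]
ft_force: [-0.4, 0.5, 0.7]
grip_width: 0.0304
((0.5599445700645447, 0.03114883415400982), (0.013548046350479126, 0.034950509667396545), 69.12879943847656)
```

View pics/w26c.png

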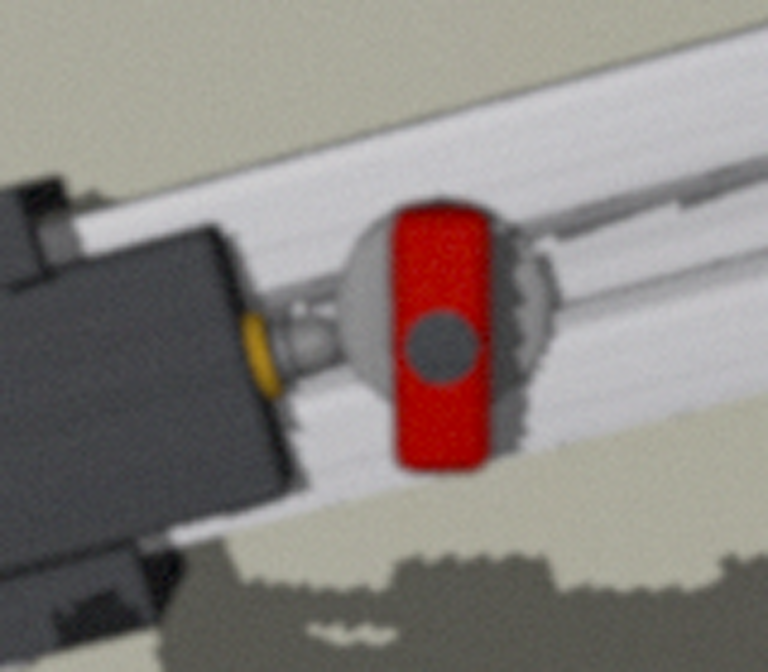

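```bash
python3 -m pendant '[{"dp":[0,0,-0.04],"twist":[0,0,0]},{"dp":[-0.034,-0.042,-0.02],"twist":[0,0,0]},{"dp":[-0.034,-0.042,0],"twist":[0,0,0]},{"dp":[-0.034,-0.042,0],"twist":[0,0,0]},{"dp":[-0.034,-0.042,0],"twist":[0,0,0]},{"dp":[-0.034,-0.042,0],"twist":[0,0,0]},{"dp":[-0.034,-0.042,0],"twist":[0,0,0]},{"dp":[0,0,0],"twist":[0,0,0]}]'
python3 - <<'E'
from h import *
from bench import arm
c=arm.camera("top");np.savez("pics/top1.npz",**c);d=arm.camera("scene");np.savez("pics/scene1.npz",**d)
t0=dict(np.load("pics/top0.npz"))["img"];s0=dict(np.load("pics/scene0.npz"))["img"]
f=lambda a:cv2.resize(a[...,::-1],None,fx=5,fy=5,interpolation=cv2.INTER_CUBIC)
cv2.imwrite("pics/cmpt.png",np.vstack([f(t0[200:258,235:375]),f(c["img"][200:258,235:375])]))
cv2.imwrite("pics/cmps.png",np.hstack([f(s0[210:285,280:360]),f(d["img"][210:285,280:360])])[:, :])
# carrier shift by template match
for a,b,r in((t0,c["img"],(203,243,252,300)),(s0,d["img"],(216,248,280,322))):
    T=cv2.resize(a[r[0]:r[1],r[2]:r[3]],None,fx=8,fy=8,interpolation=cv2.INTER_CUBIC);B=cv2.resize(b[r[0]-6:r[1]+6,r[2]-6:r[3]+6],None,fx=8,fy=8,interpolation=cv2.INTER_CUBIC)
    _,v,_,p=cv2.minMaxLoc(cv2.matchTemplate(B,T,cv2.TM_CCOEFF_NORMED));print(v,np.array(p)/8-6)
cv2.imwrite("pics/top1.png",c["img"][...,::-1])
E
```

```text
time_s: 27.2
eef_pos: [0.4203, 0.3648, 0.2167]
tool_rot: [0.983, -0.183, 0.01, 0.001]
ft_force: [-0.6, -1.0, 0.7]
grip_width: 0.0311
0.9979857802391052 [0. 0.]
0.9343564510345459 [0. 0.]
```

View pics/cmpt.png

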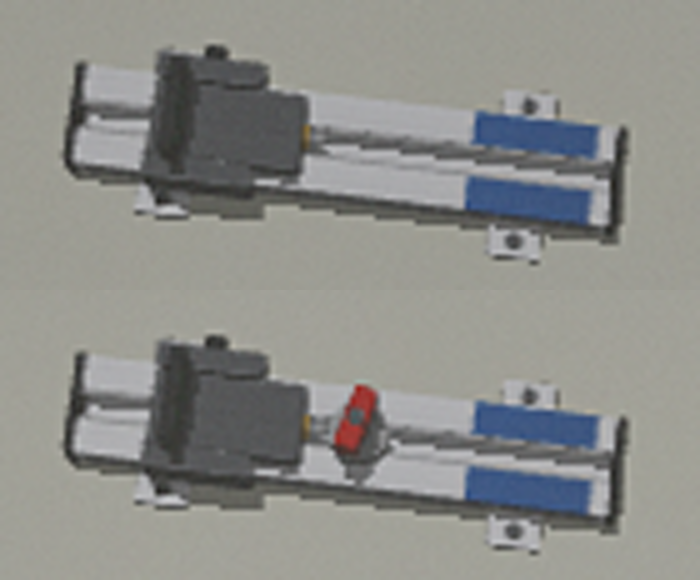

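View pics/cmps.png

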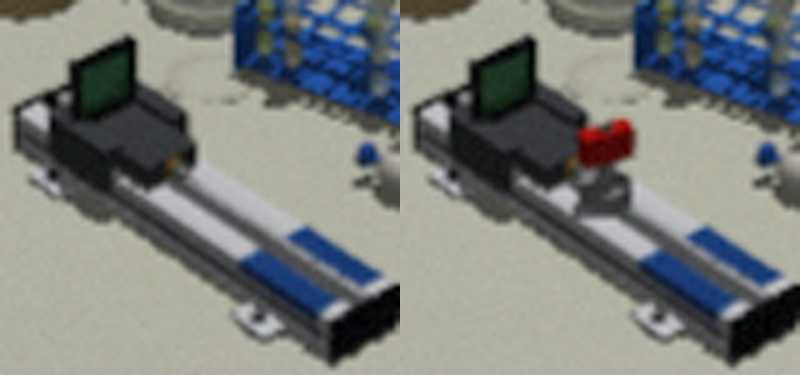

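View pics/top1.png

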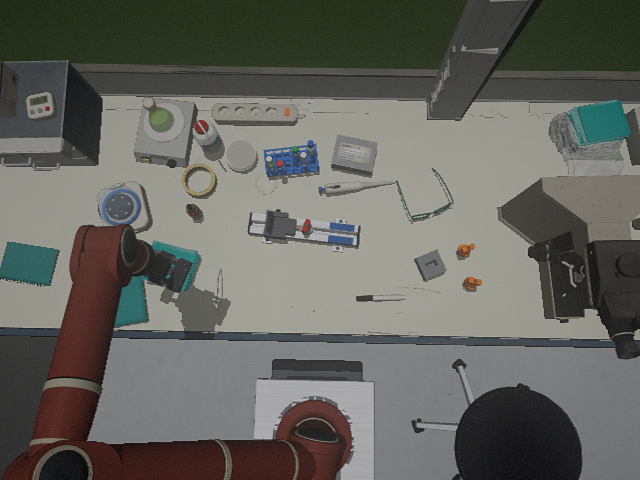

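```bash
python3 - <<'E'
from bench import arm
print(arm.hand_in())
E
```

```text
the job is handed in; nothing more can be done
None
```

The stud is in the slot, slid up against the carrier's screw, turned past a quarter turn clockwise and released upright. I handed the job in at about 27 s.

**Insertion:** I lowered it in the middle of the blue zone. The tool stopped at the height where the collar lies flat on the rail.

**Contact with the screw:** I slid it until it stopped, with about 2–3 N along the rail. After turning, I pressed it against the screw again with about the same force, then let go.

**Last checks:**
- **Carrier:** the top and scene views show no movement of the carrier from the start.
- **Stud:** it stands upright and I can see no gap between collar and screw.
- **Bystanders:** none looks moved in the top view. The gripper partly hides the filter glasses there.

**Where it disagreed:** I measured the final turn as about 105°, not the 90–99° stated.
- **No hard stop on the first turn:** at 25 N grip the stud turned freely to about 108–111°, with no hard stop that I could feel.
- **Re-check at 3 N:** I gripped it again, turned it back to about 97° and forward at 3 N. It then stopped following the gripper at roughly 105°, and I left it there.
- **Contact:** this rests on the force reading before release and the pictures afterwards, so a gap of a few tenths of a millimetre would not show.

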